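Load the expanding-mandrel fixture with test sleeves

ROBOT

A 6-joint arm with a two-finger parallel gripper is mounted at the origin on the work surface. World frame = base frame: x ahead of the robot, y to its left, z up, the work surface at z = 0. Lengths are in m, angles in degrees, forces in N, time in s.
With the tool pointing down it reaches from about 0.35 to 0.975 m from the base axis. Payload 7.1 kg.
Tool frame: the origin (TCP) lies at the very end of the fingers, on their centre line; the grasp point (between the pads) lies grasp_offset behind it (grasp_offset is the distance from the TCP to the grasp point, in m); z points along the fingers, y is the line along which they close (so a half turn about z gives the same grasp; the last joint's range is limited). The gripper opens to 88 mm and grips with 3 to 60 N. Pads are 20 mm wide; open, the fingers measure 115 mm over their backs; the gripper's body (75 mm by 178 mm) begins 61 mm behind the grasp point.
Start: joints at [63.999, 24.242, 93.386, -0, 62.372, -1.089], TCP at [0.263, 0.567, 0.223] pointing down, gripper open.
Joint ranges: [-172.04, 172.04], [-51.8, 120.97], [4.93, 147.93], [-75.15, 255.16], [6.16, 154.13], [-145.62, 145.62]. Speed limits (degrees/s): [136.94, 136.94, 172.46, 180, 180, 180].

INTERFACE

Orientations are given as a 3x3 rotation matrix whose columns are the frame's x, y, z axes.
In Python, from workcell import read_state, grab_frame, sign_off, silhouettes, tip_of, grasp_offset gives the robot as it stands.
- The arm moves only by the shell command python3 -m inch 'ROWS' [FORCE]. ROWS is JSON, a list of rows, each a list of 7 numbers: the opening, from -1 (shut) to 1 (fully open), then the shift along the world's x, y, z in units of 0.05 m (1.0 is 0.05 m), then the turn, a rotation vector about the world's x, y, z in units of 60 degrees (1.0 is 60 degrees). In form: [[gripper, dx, dy, dz, rx, ry, rz], ...]. A call has 1 to 12 rows; each row shifts and turns the commanded pose from where the row before left it; what a row does not reach is not made up. A row lasts 1/8 s, in which the tool goes at most 62.5 mm and 10.7 degrees, less where a joint would pass 70% of its speed; a pose out of reach is approached as far as the arm can. A call with a number of a shift or a turn outside -1 to 1 is refused whole. A call with a gripper value outside its range is refused whole. The fingers move at their own pace and stop on an object; FORCE is the grip in N (left out, the last holds). Time passes only in rows, so rows that do not move let the fingers close. It gives the time, the measured TCP pose, the force, the opening and the grip force at its end, in the units of the state.
- read_state(): the state, without advancing time (a new reading comes with each control period).
- grab_frame(name): name is "scene" or "side" or "wrist"; returns a dict with "pixels" (480x640x3 uint8, red, green, blue), "camera_matrix" (3x3 intrinsics, pixels), "rvec" (rotation vector, rad) and "tvec" (3), from world to camera coordinates, as OpenCV has them; the wrist camera has in their place "hand_eye" (4x4, takes a point from camera to tool coordinates, whose origin is the TCP and whose axes are the flange's). Camera axes: x right, y down, z forward; pixel columns grow to the right and rows downward; lengths in m; the calibration is good to about 2 mm. The wrist camera is an equidistant fisheye: a pixel r from the principal point sees the ray r / f radians off the axis. A picture is of the moment at which its call begins: read the wrist's pose just before it. There is no depth.
- sign_off(): hands the job in; it is judged then, once.
Trained networks look in a picture, given as the dict that the camera call returned (one of the last four; its "shot" number tells which), for a name from the list of things; names that differ only in an ending like _2 or _b are one class to them, and where a whole thing is asked for, a point or a joint stands for the part that bears it (a point fixed in the world has none). Each returns a list of dicts, best first, with "confidence" (0 to 1); they miss things now and then, are a little off and sometimes report something else, mostly with a low value. They report only what shows in the picture. A call takes as long as a camera call.
- silhouettes(picture, query): "mask" (480x640 bool, what is visible of it) and "point" ([column, row] in pixels, amid what is visible of it).
- tip_of(picture, query): "point" ([column, row] in pixels: a listed point, or the origin of a listed thing).
The state is a dict: "t": time; "joints": joint angles; "joint_vel": joint speeds; "effort": joint torques, N m; "position": TCP position; "ee_rot": TCP orientation; "contact_force": force on the tool from outside, world axes, zero at the start; "moment": the same for the moment, N m; "opening": finger opening in m; "gripper_force": force on a finger pad.
Only numpy, scipy, OpenCV 4.12 (cv2) and the standard library are available. Lean on these libraries where they do the work, as an engineer would, in place of code of your own. Each camera call takes 0.05 s, during which the arm holds its last target. There are 200 camera calls.

TASK

Load the mandrel fixture for the test. Tip the parts tub's lid up by its tab, with the opposite edge still resting on the rim, then lift it off and lay it flat on the bench; slide every sleeve in the tub over a mandrel of its own and lower it all the way onto its seat without letting it drop. When all are loaded, turn the clamp pressure knob to its mark and then slide the lock fork fully in over the knob, and put the lid back flat on the tub's rim; leave the tools and the jar where they are.

Things in the scene. Friction and masses are not known exactly. Their poses are not given: they have to be found in the camera images.
- tub: open-topped rectangular blue plastic parts tub, does not move: 262 mm along its x, 134 mm along its y, 68 mm high, walls and floor 4 mm thick (inside 254 x 126 mm). Origin at the centre of its underside, z up; rim at z = 68 mm
- lid: loose white lid of the tub, 0.25 kg: plate 270 (x) x 142 (y) x 4 mm; a bead under it reaches 6 mm below the plate and drops inside the tub walls, 4 mm clear all round. Origin at the centre of the plate's underside (at rim height when seated, 6 mm above the bench when laid flat), z up. A grip tab stands on its +y long edge; raising it pivots the lid on the -y edge
- lid_tab (a point): the place to pinch the lid's grip tab: tab 60 mm long along the lid's x, 10 mm thick along the lid's y, standing 36 mm above the plate's top. This point is 30 mm above the plate's underside (10 mm below the tab's top), 55 mm from the lid's centre towards its +y; axes as the lid
- lid_back (a point): middle of the lid's -y long edge, on the plate's underside, 71 mm from the lid's centre: the edge on which it tips
- fixture: fixed mandrel fixture: dark steel base 96 mm wide (y), 26 mm high, from 182 mm to -x to 150 mm to +x of the origin; on it four upright steel mandrels in a row, each on a round seat, and at the -x end a clamp regulator (lock bracket reaching 92 mm to +y). Mandrel: diameter 31 mm, 62 mm above its seat, top 8 mm tapering to 19 mm. Origin on the underside, on the mandrels' line, z up
- seat1 (a point): centre of the first seat (diameter 54 mm, top 36 mm above the bench), on the mandrel's axis, 70 mm to -x of the fixture's origin; a sleeve fully home stands on it
- seat2 (a point): the same for the second mandrel, 8 mm to -x of the fixture's origin
- seat3 (a point): the same for the third mandrel, 54 mm to +x of the fixture's origin
- seat4 (a point): the same for the fourth mandrel, 116 mm to +x of the fixture's origin
- clamp_knob (a joint): angle of the clamp pressure knob (rad), 0 to 2.6, growing clockwise seen from above; at 0 its white pointer points to the fixture's +x. It starts below the mark; the mark (long raised black index on the white dial) is at 1.6. Stays where it is left; needs about 0.06 N m
- knob_grip (a point): on the upright axis of the knob (142 mm to -x of the fixture's origin), where to pinch its grip bar: bar 44 mm long (along this point's x, which is the pointer's direction), 12 mm thick, top at 99 mm above the bench, 12 mm above this point; skirt below it 48 mm across
- knob_lock (a joint): travel of the lock fork (m): 0 drawn back, 0.028 fully in over the knob's skirt; grows as the fork moves to the fixture's -y. Sliding friction 2 N, stays where it is left
- lock_tab (a point): middle of the upright tab on the lock fork, by which it is pushed or pulled: 30 mm along the fixture's x, 10 mm thick along its y, from 64 to 94 mm above the bench (this point at 81 mm); drawn back it stands 80 mm to the fixture's +y of the knob's axis
- sleeve1: ground steel test sleeve, a plain ring open at both ends: outside diameter 54 mm, bore 34 mm, 50 mm tall, 0.54 kg. Origin at its centre, 25 mm from either end, z along the bore; either end may be up. Two to four sleeves are present, standing upright in the tub in a row along its x, places about 62 mm apart; absent ones read None
- sleeve2: ground steel test sleeve, a plain ring open at both ends: outside diameter 54 mm, bore 34 mm, 50 mm tall, 0.54 kg. Origin at its centre, 25 mm from either end, z along the bore; either end may be up. Two to four sleeves are present, standing upright in the tub in a row along its x, places about 62 mm apart; absent ones read None
- sleeve3: ground steel test sleeve, a plain ring open at both ends: outside diameter 54 mm, bore 34 mm, 50 mm tall, 0.54 kg. Origin at its centre, 25 mm from either end, z along the bore; either end may be up. Two to four sleeves are present, standing upright in the tub in a row along its x, places about 62 mm apart; absent ones read None
- sleeve4: ground steel test sleeve, a plain ring open at both ends: outside diameter 54 mm, bore 34 mm, 50 mm tall, 0.54 kg. Origin at its centre, 25 mm from either end, z along the bore; either end may be up. Two to four sleeves are present, standing upright in the tub in a row along its x, places about 62 mm apart; absent ones read None
- wrench: open-ended wrench, 190 mm, bystander lying on the bench; not to be moved
- screwdriver: screwdriver, 200 mm, bystander lying on the bench; not to be moved
- jar: glass jar, diameter 64 mm, 75 mm tall, bystander on the bench; not to be moved

How it is judged (in metres and radians):
On the way, in this order (a step that is already met when the one before it is completed fails the run):
1. the lid is tipped up on its back edge: tilted more than 0.15 rad while its back edge still lies at the tub's rim (within 12 mm of its height) (angle between lid's own z axis and vertical above 0.15 rad and z of lid_back in the frame of tub between 0.056 and 0.08 m and y of lid_back in the frame of tub between -0.095 and -0.045 m), for 0.1 s.
2. the lid lies flat on the bench, let go (height (world z) of lid below 0.012 m and angle between lid's own z axis and vertical below 0.05 rad and linear speed of lid below 0.03 m/s and contact force between lid and the fingers below 0.3 N), for 0.2 s.
3. every sleeve is on a mandrel, fully down on its seat and let go ((horizontal distance between sleeve1 and seat1 below 0.004 m or horizontal distance between sleeve1 and seat2 below 0.004 m or horizontal distance between sleeve1 and seat3 below 0.004 m or horizontal distance between sleeve1 and seat4 below 0.004 m) and angle between the z axis of each of sleeve1, sleeve2, sleeve3, sleeve4 and the z axis of fixture, either way round below 0.05 rad and z of sleeve1 in the frame of fixture between 0.0585 and 0.0635 m and linear speed of each of sleeve1, sleeve2, sleeve3, sleeve4 below 0.03 m/s and (horizontal distance between sleeve2 and seat1 below 0.004 m or horizontal distance between sleeve2 and seat2 below 0.004 m or horizontal distance between sleeve2 and seat3 below 0.004 m or horizontal distance between sleeve2 and seat4 below 0.004 m) and z of sleeve2 in the frame of fixture between 0.0585 and 0.0635 m and (horizontal distance between sleeve3 and seat1 below 0.004 m or horizontal distance between sleeve3 and seat2 below 0.004 m or horizontal distance between sleeve3 and seat3 below 0.004 m or horizontal distance between sleeve3 and seat4 below 0.004 m) and z of sleeve3 in the frame of fixture between 0.0585 and 0.0635 m and (horizontal distance between sleeve4 and seat1 below 0.004 m or horizontal distance between sleeve4 and seat2 below 0.004 m or horizontal distance between sleeve4 and seat3 below 0.004 m or horizontal distance between sleeve4 and seat4 below 0.004 m) and z of sleeve4 in the frame of fixture between 0.0585 and 0.0635 m and contact force between each of sleeve1, sleeve2, sleeve3, sleeve4 and the fingers below 0.3 N), for 0.2 s.
4. the knob stands at its mark (1.6 within 0.12 rad) with the lock still drawn back (value of joint clamp_knob between 1.48 and 1.72 rad and value of joint knob_lock below 0.01 m), for 0.2 s.
5. the lock fork is slid in over the knob (more than 23 of 28 mm) (value of joint clamp_knob between 1.48 and 1.72 rad and value of joint knob_lock above 0.023 m), for 0.2 s.
At the end, for the whole second after the job is handed in: Every sleeve is down on a seat (height within 2.5 mm, axis within 4 mm, upright within 0.05 rad); knob at 1.6 within 0.12 rad; lock in by over 23 mm; lid flat on the tub's rim (height within 2.5 mm, centre within 9 mm, tilt below 0.03 rad, turn below 0.1 rad); all at rest and let go (all of step 5 and (horizontal distance between sleeve1 and seat1 below 0.004 m or horizontal distance between sleeve1 and seat2 below 0.004 m or horizontal distance between sleeve1 and seat3 below 0.004 m or horizontal distance between sleeve1 and seat4 below 0.004 m) and angle between the z axis of each of sleeve1, sleeve2, sleeve3, sleeve4 and the z axis of fixture, either way round below 0.05 rad and z of sleeve1 in the frame of fixture between 0.0585 and 0.0635 m and linear speed of each of sleeve1, sleeve2, sleeve3, sleeve4, lid below 0.03 m/s and (horizontal distance between sleeve2 and seat1 below 0.004 m or horizontal distance between sleeve2 and seat2 below 0.004 m or horizontal distance between sleeve2 and seat3 below 0.004 m or horizontal distance between sleeve2 and seat4 below 0.004 m) and z of sleeve2 in the frame of fixture between 0.0585 and 0.0635 m and (horizontal distance between sleeve3 and seat1 below 0.004 m or horizontal distance between sleeve3 and seat2 below 0.004 m or horizontal distance between sleeve3 and seat3 below 0.004 m or horizontal distance between sleeve3 and seat4 below 0.004 m) and z of sleeve3 in the frame of fixture between 0.0585 and 0.0635 m and (horizontal distance between sleeve4 and seat1 below 0.004 m or horizontal distance between sleeve4 and seat2 below 0.004 m or horizontal distance between sleeve4 and seat3 below 0.004 m or horizontal distance between sleeve4 and seat4 below 0.004 m) and z of sleeve4 in the frame of fixture between 0.0585 and 0.0635 m and z of lid in the frame of tub between 0.0655 and 0.0705 m and horizontal distance between lid and tub below 0.009 m and angle between lid's own z axis and vertical below 0.03 rad and angle between the x axis of lid and the x axis of tub, either way round below 0.1 rad); the robot touches nothing.
It fails at once if a sleeve is let drop down a mandrel (faster than 0.5 m/s) ((linear speed of sleeve1 above 0.5 m/s and horizontal distance between sleeve1 and seat1 below 0.01 m and z of sleeve1 in the frame of fixture below 0.115 m) or (linear speed of sleeve1 above 0.5 m/s and horizontal distance between sleeve1 and seat2 below 0.01 m and z of sleeve1 in the frame of fixture below 0.115 m) or (linear speed of sleeve1 above 0.5 m/s and horizontal distance between sleeve1 and seat3 below 0.01 m and z of sleeve1 in the frame of fixture below 0.115 m) or (linear speed of sleeve1 above 0.5 m/s and horizontal distance between sleeve1 and seat4 below 0.01 m and z of sleeve1 in the frame of fixture below 0.115 m) or (linear speed of sleeve2 above 0.5 m/s and horizontal distance between sleeve2 and seat1 below 0.01 m and z of sleeve2 in the frame of fixture below 0.115 m) or (linear speed of sleeve2 above 0.5 m/s and horizontal distance between sleeve2 and seat2 below 0.01 m and z of sleeve2 in the frame of fixture below 0.115 m) or (linear speed of sleeve2 above 0.5 m/s and horizontal distance between sleeve2 and seat3 below 0.01 m and z of sleeve2 in the frame of fixture below 0.115 m) or (linear speed of sleeve2 above 0.5 m/s and horizontal distance between sleeve2 and seat4 below 0.01 m and z of sleeve2 in the frame of fixture below 0.115 m) or (linear speed of sleeve3 above 0.5 m/s and horizontal distance between sleeve3 and seat1 below 0.01 m and z of sleeve3 in the frame of fixture below 0.115 m) or (linear speed of sleeve3 above 0.5 m/s and horizontal distance between sleeve3 and seat2 below 0.01 m and z of sleeve3 in the frame of fixture below 0.115 m) or (linear speed of sleeve3 above 0.5 m/s and horizontal distance between sleeve3 and seat3 below 0.01 m and z of sleeve3 in the frame of fixture below 0.115 m) or (linear speed of sleeve3 above 0.5 m/s and horizontal distance between sleeve3 and seat4 below 0.01 m and z of sleeve3 in the frame of fixture below 0.115 m) or (linear speed of sleeve4 above 0.5 m/s and horizontal distance between sleeve4 and seat1 below 0.01 m and z of sleeve4 in the frame of fixture below 0.115 m) or (linear speed of sleeve4 above 0.5 m/s and horizontal distance between sleeve4 and seat2 below 0.01 m and z of sleeve4 in the frame of fixture below 0.115 m) or (linear speed of sleeve4 above 0.5 m/s and horizontal distance between sleeve4 and seat3 below 0.01 m and z of sleeve4 in the frame of fixture below 0.115 m) or (linear speed of sleeve4 above 0.5 m/s and horizontal distance between sleeve4 and seat4 below 0.01 m and z of sleeve4 in the frame of fixture below 0.115 m)).
It fails at once if the wrench is moved more than 30 mm (distance of wrench from where it was at the start of the episode above 0.03 m).
It fails at once if the screwdriver is moved more than 30 mm (distance of screwdriver from where it was at the start of the episode above 0.03 m).
It fails at once if the jar is moved more than 30 mm (distance of jar from where it was at the start of the episode above 0.03 m).
Of sleeve1, sleeve2, sleeve3, sleeve4 only 2 to 4 are there at a start; the rules pass over those that are not, and their reading is None.
At some moment in a run one of lid may be knocked a few centimetres aside while the robot is not near it.
It also fails if it takes over 210 s, if anything falls off the work surface, if the arm or the gripper's body presses on something with over 40 N, if the wrist force passes 120 N, or if a joint passes its speed limit or range.

## Working session

There is one attempt and no reset: what is moved stays moved. The work goes in short steps, Python scripts to look and compute and a shell command to move; the robot and the scene stay as the last step left them, time stands still between calls to the robot, and variables do not carry over. Pictures are saved under pics/ and viewed, at most 17 in all, crops included, and the job is handed in when it is done.

```bash
ls; mkdir -p pics
cat > h.py <<'E'
import numpy as np, cv2
from workcell import *
def save(f,n): cv2.imwrite('pics/'+n,cv2.cvtColor(f['pixels'],cv2.COLOR_RGB2BGR))
def cam(f,st=None):
    """returns R,c : world from camera"""
    if 'rvec' in f:
        R=cv2.Rodrigues(np.array(f['rvec'],float))[0]; t=np.array(f['tvec'],float).ravel()
        return R.T,-R.T@t
    T=np.eye(4);T[:3,:3]=np.array(st['ee_rot']);T[:3,3]=st['position']
    M=T@np.array(f['hand_eye']);return M[:3,:3],M[:3,3]
def ray(f,p,st=None):
    K=np.array(f['camera_matrix']);x=(p[0]-K[0,2])/K[0,0];y=(p[1]-K[1,2])/K[1,1]
    R,c=cam(f,st)
    if 'rvec' in f: d=np.array([x,y,1.])
    else:
        r=np.hypot(x,y);d=np.array([x/r*np.sin(r),y/r*np.sin(r),np.cos(r)]) if r>1e-9 else np.array([0,0,1.])
    d=R@d;return c,d/np.linalg.norm(d)
def atz(f,p,z,st=None):
    c,d=ray(f,p,st);return c+d*(z-c[2])/d[2]
def tri(rays):
    A=np.zeros((3,3));b=np.zeros(3)
    for c,d in rays:
        P=np.eye(3)-np.outer(d,d);A+=P;b+=P@c
    x=np.linalg.solve(A,b)
    return x,[float(np.linalg.norm((np.eye(3)-np.outer(d,d))@(x-c))) for c,d in rays]
def proj(f,X,st=None):
    R,c=cam(f,st);v=R.T@(np.asarray(X)-c);K=np.array(f['camera_matrix'])
    if 'rvec' in f: a=v[:2]/v[2]
    else:
        r=np.hypot(v[0],v[1]);a=v[:2]/r*np.arctan2(r,v[2])
    return np.array([K[0,0]*a[0]+K[0,2],K[1,1]*a[1]+K[1,2]])
E
python3 - <<'E'
from h import *
np.set_printoptions(precision=4,suppress=True)
st=read_state();print(st, grasp_offset)
F={}
for n in ['scene','side']:
    F[n]=grab_frame(n);save(F[n],n+'0.png');print(n,cam(F[n])[1])
for q in ['lid_tab','lid_back','lid','tub','fixture','seat1','seat2','seat3','seat4','knob_grip','lock_tab','jar','wrench','screwdriver']:
    r={n:tip_of(F[n],q) for n in F}
    print(q,[[ (np.round(a['point'],1).tolist(),round(a['confidence'],2)) for a in r[n][:2]] for n in F])
    if all(r.values()): x,e=tri([ray(F[n],r[n][0]['point']) for n in F]);print('   ',x,np.round(e,4))
E
```

```text
pics
{'t': 0.0, 'joints': array([63.997 , 24.2842, 93.4301, -0.0003, 62.375 , -1.0871]), 'joint_vel': array([ 0.0089, -0.0314, -0.059 , -0.0585, -0.    ,  0.0372]), 'effort': array([  0.    , -54.4625, -27.3666,   0.0643,   0.0228,  -0.0001]), 'position': array([0.263 , 0.5663, 0.2219]), 'ee_rot': array([[-0.9069,  0.4213, -0.0007],
       [ 0.4213,  0.9069, -0.0014],
       [ 0.    , -0.0016, -1.    ]]), 'contact_force': array([-0.5392,  0.9003, -0.6371]), 'moment': array([-0.0052,  0.0199, -0.0189]), 'gripper_force': 0.0, 'opening': 0.08809817154651736} 0.0187
scene [0.9274 0.4662 0.95  ]
side [ 0.3254 -0.5159  0.632 ]
lid_tab [[([411.1, 298.3], 0.71)], [([270.2, 178.6], 0.84), ([397.6, 360.2], 0.19)]]
    [0.563  0.2676 0.098 ] [0.0022 0.0022]
lid_back [[([369.4, 249.1], 0.68)], [([278.9, 228.1], 0.91)]]
    [0.5383 0.1392 0.0641] [0.0001 0.0001]
lid [[([388.2, 279.3], 0.9)], [([274.1, 203.2], 0.83)]]
    [0.5548 0.2104 0.0721] [0.0015 0.0015]
tub [[], [([272.6, 228.4], 0.61), ([429.9, 345.0], 0.31)]]
fixture [[([257.2, 162.0], 0.56)], [([259.8, 356.4], 0.72), ([274.9, 206.5], 0.6
[... 574 characters left out ...]
95), ([428.2, 344.6], 0.9)]]
    [ 0.552  -0.2009  0.0892] [0.048 0.048]
knob_grip [[([300.1, 98.1], 0.89)], [([285.6, 399.2], 0.87)]]
    [ 0.4197 -0.2248  0.0902] [0.0007 0.0007]
lock_tab [[([329.8, 122.3], 0.66), ([212.6, 180.1], 0.47)], [([259.6, 358.5], 0.83)]]
    [ 0.4071 -0.1422  0.0762] [0.0019 0.0019]
jar [[([421.8, 420.1], 0.87), ([369.1, 252.0], 0.38)], [([287.8, 172.9], 0.93), ([285.8, 396.0], 0.4)]]
    [ 0.66    0.4204 -0.0013] [0.0007 0.0007]
wrench [[([177.0, 216.8], 0.86)], [([474.1, 335.6], 0.82)]]
    [ 0.7736 -0.1889  0.0024] [0.0026 0.0026]
screwdriver [[([284.4, 360.7], 0.85)], [([371.0, 211.1], 0.89), ([474.3, 334.8], 0.44)]]
    [0.7814 0.1924 0.0002] [0.0016 0.0016]
```

View pics/scene0.png

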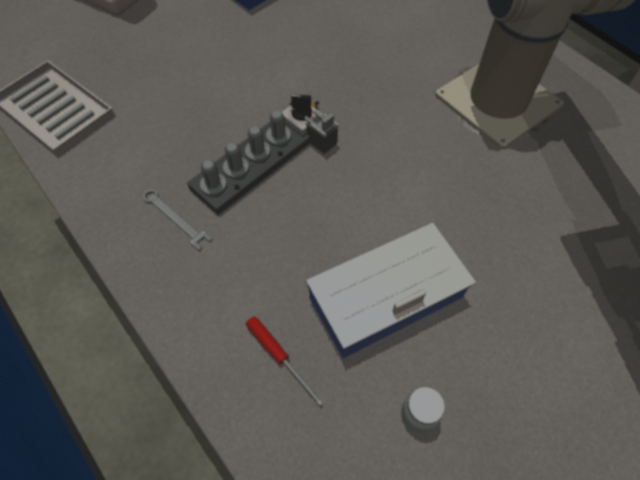

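View pics/side0.png

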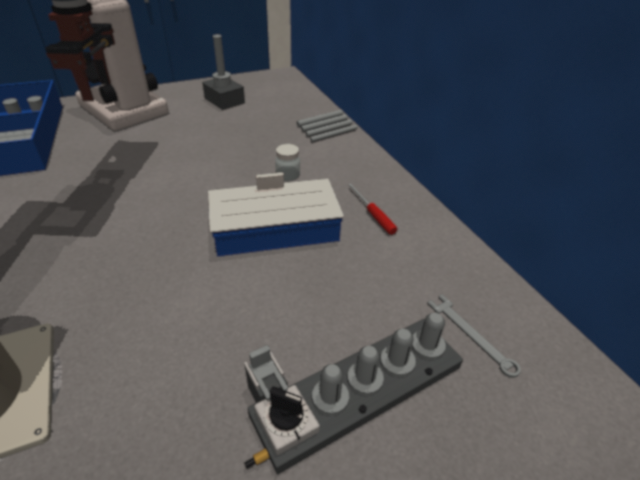

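The scene view shows the lid's corners at about (307,283), (434,225), (474,283) and (345,345), with the tab at (409,300). The fixture runs from the knob at (300,100) to the last mandrel at (211,178). In the side view the tab is at (270,181), the lock at (262,368) and the knob at (286,405).

Run:
```python
from h import *
np.set_printoptions(precision=4,suppress=True)
F={n:grab_frame(n) for n in ['scene','side']}
C=[atz(F['scene'],p,.072) for p in [(307,283),(434,225),(474,283),(345,345)]]
print(np.array(C),np.mean(C,0));
for a,b in [(0,1),(3,2)]: d=C[b]-C[a];print(np.linalg.norm(d),np.degrees(np.arctan2(-d[1],-d[0])))
for a,b in [(1,2),(0,3)]: d=C[b]-C[a];print(np.linalg.norm(d),np.degrees(np.arctan2(-d[0],d[1])))
r={n:tip_of(F[n],'seat1') for n in F}
for n in F:
  for a in r[n]: print(n,a['point'],a['confidence'],atz(F[n],a['point'],.036))
```

```text
[[0.6748 0.1252 0.072 ]
 [0.4104 0.1789 0.072 ]
 [0.4406 0.3108 0.072 ]
 [0.6956 0.2555 0.072 ]] [0.5554 0.2176 0.072 ]
0.26971667943810623 -11.492190739368583
0.26090190856527523 -12.234541132898942
0.13531011931551237 -12.88447486118692
0.13200658001151436 -9.083023163999353
scene [213.2, 181.6] 0.96 [ 0.6736 -0.1922  0.036 ]
scene [234.2, 166.3] 0.87 [ 0.6173 -0.1985  0.036 ]
scene [276.4, 133.8] 0.86 [ 0.4944 -0.2158  0.036 ]
scene [409.6, 299.1] 0.39 [0.5374 0.2535 0.036 ]
side [329.5, 393.7] 0.98 [ 0.4903 -0.2114  0.036 ]
side [400.1, 359.6] 0.96 [ 0.6157 -0.2008  0.036 ]
side [365.4, 375.4] 0.76 [ 0.5527 -0.2047  0.036 ]
side [430.0, 341.8] 0.61 [ 0.678  -0.1903  0.036 ]
side [274.5, 206.7] 0.36 [0.5649 0.2457 0.036 ]
```

```bash
python3 -m inch '[[1,1,-1,0.5,0,0,0.15],[1,1,-1,0,0,0,0.1],[1,1,-1,0,0,0,0],[1,1,-1,0,0,0,0],[1,1,-1,0,0,0,0],[1,1,-1,0,0,0,0],[1,0,0,0,0,0,0],[1,0,0,0,0,0,0]]'
python3 - <<'E'
from h import *
np.set_printoptions(precision=4,suppress=True)
st=read_state();f=grab_frame('wrist');save(f,'w1.png');print(st['position'],st['ee_rot'][:,1],f['camera_matrix'],f['hand_eye'])
for q,z in [('lid_tab',.098),('lid_back',.068),('lid',.068),('seat1',.036),('knob_grip',.087),('lock_tab',.081)]:
  for a in tip_of(f,q): print(q,a['point'],round(a['confidence'],2),atz(f,a['point'],z,st))
E
```

```text
t: 2.7
position: [0.5256, 0.3042, 0.2433]
ee_rot: [[-0.985, 0.173, -0.001], [0.173, 0.985, 0.0], [0.001, -0.0, -1.0]]
contact_force: [-0.8, -0.1, 0.0]
opening: 0.088
gripper_force: 0.0
[0.5256 0.3042 0.2433] [ 0.1731  0.9849 -0.    ] [[371.6483   0.     324.7846]
 [  0.     371.6483 248.007 ]
 [  0.       0.       1.    ]] [[ 0.0002 -0.9548 -0.2973  0.0818]
 [ 1.      0.0001  0.0003 -0.0017]
 [-0.0003 -0.2973  0.9548 -0.163 ]
 [ 0.      0.      0.      1.    ]]
lid_tab [295.3, 280.2] 0.74 [0.5645 0.2689 0.098 ]
lid_back [172.9, 266.0] 0.93 [0.5405 0.1415 0.068 ]
lid_back [426.7, 303.5] 0.22 [0.626  0.3921 0.068 ]
lid [241.9, 268.2] 0.6 [0.5549 0.2144 0.068 ]
seat1 [20.1, 334.1] 0.98 [ 0.6142 -0.1921  0.036 ]
```

```bash
python3 -m inch '[[0.2,0.78,-0.7,0,0,0,-0.02],[0.2,0,0,-0.8,0,0,0],[0.2,0,0,0,0,0,0],[0.2,0,0,0,0,0,0]]'
python3 - <<'E'
from h import *
np.set_printoptions(precision=4,suppress=True)
st=read_state();f=grab_frame('wrist');save(f,'w2.png');print(st['position'],st['ee_rot'][:,1])
F={n:grab_frame(n) for n in ['scene','side']}
R=[]
for q,z in [('lid_tab',.098),('lid_back',.068),('lid',.068)]:
  R=[]
  for a in tip_of(f,q)[:1]: print(q,a['point'],round(a['confidence'],2),atz(f,a['point'],z,st));R.append(ray(f,a['point'],st))
  for n in F:
    for a in tip_of(F[n],q)[:1]: R.append(ray(F[n],a['point']))
  print(tri(R))
E
```

```text
t: 3.55
position: [0.5648, 0.2698, 0.2043]
ee_rot: [[-0.981, 0.192, 0.0], [0.192, 0.981, 0.0], [-0.0, 0.0, -1.0]]
contact_force: [-0.1, 0.3, -0.2]
opening: 0.0532
gripper_force: 0.0
[0.5648 0.2698 0.2043] [0.192  0.9814 0.0003]
lid_tab [325.3, 246.6] 0.87 [0.5656 0.2685 0.098 ]
(array([0.5675, 0.2675, 0.1034]), [0.003580008791327235, 0.0007985219336272753, 0.0034548789058314495])
lid_back [181.4, 235.6] 0.64 [0.5404 0.1447 0.068 ]
(array([0.5385, 0.1442, 0.063 ]), [0.0032117646816537462, 0.002803562751080702, 0.0016436746909452467])
lid [264.2, 235.3] 0.88 [0.555  0.2182 0.068 ]
(array([0.5545, 0.2125, 0.0628]), [0.004884675756286877, 0.006106587233468382, 0.004315348970634051])
```

View pics/w2.png

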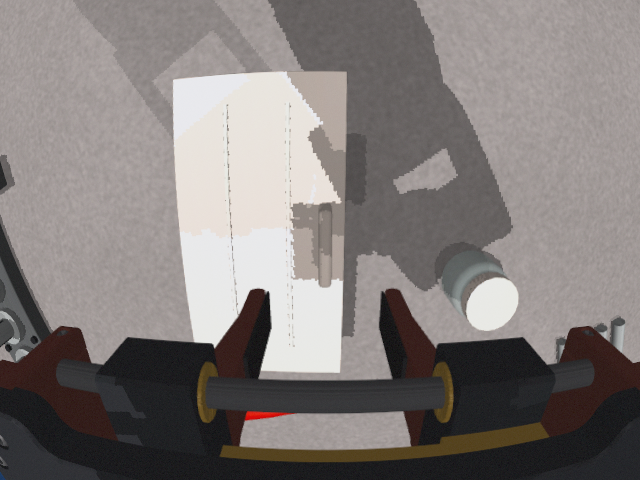

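The lid shows square to the fingers. The tab at (325,246) lies on the line midway between them, and the jar at (490,300) is clear.

```bash
python3 -m inch '[[0.2,0,0,-0.8,0,0,0],[0.2,0,0,-0.8,0,0,0],[0.2,0,0,-0.6,0,0,0],[0.2,0,0,-0.26,0,0,0],[0.2,0,0,0,0,0,0],[-1,0,0,0,0,0,0],[-1,0,0,0,0,0,0],[-1,0,0,0,0,0,0],[-1,0,0,0,0,0,0],[-1,0,0,0,0,0,0]]' 50
python3 - <<'E'
from h import *
np.set_printoptions(precision=4,suppress=True)
st=read_state();p=st['position'];y=st['ee_rot'][:,1].copy();y[2]=0;y/=np.linalg.norm(y);x=np.array([y[1],-y[0],0])
piv=p.copy();piv-=y*(0.055+.067);piv[2]=.068
from scipy.spatial.transform import Rotation as Ro
prev=p
for k in range(1,5):
  q=piv+Ro.from_rotvec(x*np.radians(4*k)).apply(p-piv);print((q-prev)/.05, x*4/60);prev=q
E
```

```text
t: 5.4
position: [0.565, 0.2693, 0.0808]
ee_rot: [[-0.981, 0.193, 0.0], [0.193, 0.981, 0.0], [-0.0, 0.0, -1.0]]
contact_force: [0.6, 0.0, 2.2]
opening: 0.01
gripper_force: 50.0
[-0.0046 -0.0233  0.1696] [ 0.0654 -0.0129  0.    ]
[-0.0069 -0.0349  0.1675] [ 0.0654 -0.0129  0.    ]
[-0.0091 -0.0463  0.1646] [ 0.0654 -0.0129  0.    ]
[-0.0113 -0.0574  0.1609] [ 0.0654 -0.0129  0.    ]
```

```bash
python3 -m inch '[[-1,-0.005,-0.023,0.17,0.065,-0.013,0],[-1,-0.007,-0.035,0.168,0.065,-0.013,0],[-1,-0.009,-0.046,0.165,0.065,-0.013,0],[-1,-0.011,-0.057,0.161,0.065,-0.013,0],[-1,0,0,0,0,0,0],[-1,0,0,0,0,0,0],[-1,0,0,0,0,0,0]]'
python3 - <<'E'
from h import *
np.set_printoptions(precision=4,suppress=True)
F={n:grab_frame(n) for n in ['scene','side']};save(F['side'],'s2.png')
for q in ['lid_back','lid_tab','lid']:
  r=[tip_of(F[n],q) for n in F]
  if all(r): print(q,tri([ray(F[n],a[0]['point']) for n,a in zip(F,r)]))
E
```

```text
t: 6.28
position: [0.5632, 0.2615, 0.1134]
ee_rot: [[-0.981, 0.184, 0.053], [0.192, 0.944, 0.268], [-0.001, 0.273, -0.962]]
contact_force: [-0.0, -0.5, -1.5]
opening: 0.0096
gripper_force: 50.0
lid_tab (array([0.5633, 0.2552, 0.1311]), [0.0019709768870365208, 0.0019709768870365264])
lid (array([0.556 , 0.2066, 0.0832]), [0.0020376517625599485, 0.0020376517625598453])
```

View pics/s2.png

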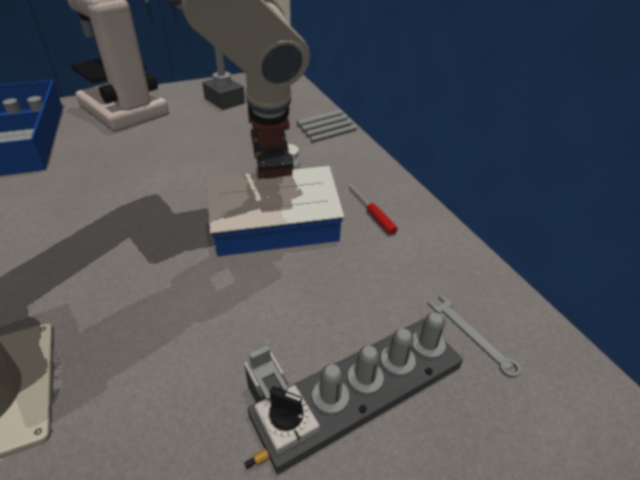

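The lid is tipped at the tab, with its back edge still on the tub's rim at about (278,228).

```bash
python3 -m inch '[[-1,0,0,0.6,0,0,0],[-1,0,0,0.8,0,0,0],[-1,0,0,0.4,-0.065,0.013,0],[-1,0,-0.3,0,-0.065,0.013,0],[-1,-0.1,-0.6,0,-0.065,0.013,0],[-1,-0.2,-0.7,0,-0.065,0.013,0],[-1,-0.2,-0.8,0,0,0,0],[-1,-0.14,-0.8,0,0,0,0],[-1,-0.1,-0.57,-0.3,0,0,0],[-1,0,0,-0.6,0,0,0],[-1,0,0,0,0,0,0]]'
```

```text
t: 8.05
position: [0.5247, 0.0723, 0.1572]
ee_rot: [[-0.981, 0.194, -0.004], [0.194, 0.981, -0.0], [0.004, -0.001, -1.0]]
contact_force: [1.0, -0.3, -2.3]
opening: 0.0095
gripper_force: 50.0
```

```bash
python3 -m inch '[[-1,0,0,-0.7,0,0,0],[-1,0,0,-0.7,0,0,0],[-1,0,0,-0.6,0,0,0],[-1,0,0,-0.4,0,0,0],[-1,0,0,-0.2,0,0,0],[-1,0,0,-0.08,0,0,0],[-1,0,0,-0.04,0,0,0],[-1,0,0,0,0,0,0]]'
```

```text
t: 9.05
position: [0.5267, 0.0727, 0.0233]
ee_rot: [[-0.981, 0.193, 0.001], [0.193, 0.981, 0.0], [-0.001, 0.0, -1.0]]
contact_force: [-0.6, -0.1, -2.1]
opening: 0.0098
gripper_force: 50.0
```

```bash
python3 -m inch '[[-1,0,0,-0.06,0,0,0],[-1,0,0,-0.04,0,0,0],[-1,0,0,0,0,0,0],[-0.5,0,0,0,0,0,0],[-0.5,0,0,0,0,0,0],[-0.5,0,0,0,0,0,0],[-0.5,0,0,0.5,0,0,0],[-0.5,0,0,1,0,0,0],[0,0,0,1,0,0,0],[0,0,0.3,1,0,0,0],[0,0,0.7,0.8,0,0,0],[0,0,0,0,0,0,0]]'
python3 - <<'E'
from h import *
np.set_printoptions(precision=4,suppress=True)
st=read_state();f=grab_frame('wrist');save(f,'w3.png');print(st['position'],st['ee_rot'][:,1])
F={n:grab_frame(n) for n in ['scene','side']}
for q in ['lid_tab','lid','sleeve1','seat1','knob_grip','lock_tab','tub']:
  for n,g in [('wrist',f)]+list(F.items()):
    for a in tip_of(g,q): 
      if a['confidence']>.3: print(q,n,a['point'],round(a['confidence'],2),[atz(g,a['point'],z,st) for z in ({'lid_tab':[.036],'lid':[.006],'sleeve1':[.029],'seat1':[.036],'knob_grip':[.087],'lock_tab':[.081],'tub':[0]}[q])])
E
```

```text
t: 10.55
position: [0.5282, 0.1245, 0.236]
ee_rot: [[-0.982, 0.191, 0.007], [0.191, 0.982, 0.002], [-0.006, 0.003, -1.0]]
contact_force: [0.9, 0.4, -0.3]
opening: 0.0438
gripper_force: 0.0
[0.5282 0.1245 0.236 ] [0.1906 0.9817 0.0029]
lid_tab wrist [275.2, 226.5] 0.81 [array([0.528 , 0.0725, 0.036 ])]
lid_tab scene [353.4, 230.1] 0.76 [array([0.5222, 0.0771, 0.036 ])]
lid_tab side [288.7, 172.8] 0.63 [array([0.643 , 0.3643, 0.036 ])]
lid_tab side [285.8, 261.3] 0.59 [array([0.5275, 0.0722, 0.036 ])]
lid_tab side [289.7, 293.2] 0.39 [array([ 0.5055, -0.0074,  0.036 ])]
lid wrist [229.5, 218.2] 0.77 [array([0.5153, 0.0188, 0.006 ])]
lid scene [369.9, 299.0] 0.66 [array([0.5833, 0.1997, 0.006 ])]
lid scene [333.5, 216.5] 0.55 [array([0.5198, 0.0139, 0.006 ])]
lid side [290.3, 296.0] 0.62 [array([0.5132, 0.0113, 0.006 ])]
sleeve1 wrist [421.2, 194.5] 0.89 [array([0.5246, 0.2252, 0.029 ])]
sleeve1 wrist [415.7, 137.7] 0.75 [array([0.4661, 0.2282, 0.029 ])]
sleeve1 wrist [410.6, 255.8] 0.6 [array([0.5884, 0.2055, 0.029 ])]
sleeve1 wrist [409.2, 306.8] 0.56 [array([0.649 , 0.1973, 0.029 ])]
[... 1548 characters left out ...]
02,  0.087 ])]
knob_grip scene [298.1, 99.2] 0.61 [array([ 0.4238, -0.2277,  0.087 ])]
knob_grip side [287.9, 398.7] 0.8 [array([ 0.4226, -0.2232,  0.087 ])]
lock_tab wrist [51.4, 171.4] 0.62 [array([ 0.41  , -0.1421,  0.081 ])]
lock_tab scene [328.6, 121.2] 0.56 [array([ 0.4082, -0.1422,  0.081 ])]
lock_tab scene [280.7, 362.5] 0.54 [array([0.7991, 0.2152, 0.081 ])]
lock_tab scene [337.2, 216.0] 0.34 [array([0.546 , 0.0533, 0.081 ])]
lock_tab side [257.9, 355.6] 0.73 [array([ 0.4071, -0.1409,  0.081 ])]
tub wrist [406.0, 216.6] 0.56 [array([0.5526, 0.2113, 0.    ])]
tub scene [389.0, 298.5] 0.94 [array([0.5519, 0.2198, 0.    ])]
tub side [274.0, 230.7] 0.75 [array([0.5493, 0.2087, 0.    ])]
```

View pics/w3.png

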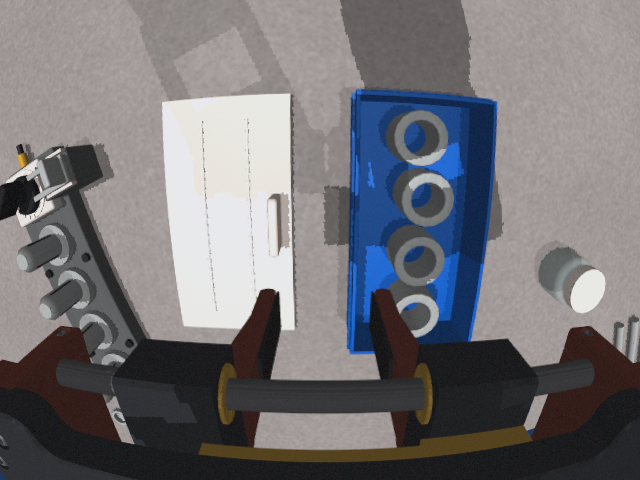

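The lid lies flat at (230,215) in the wrist view. There are four sleeves in the tub, at (420,137), (427,197), (417,262) and (416,317). The fixture is on the left. Next I go over the fixture and measure it.

```bash
python3 -m inch '[[1,0,-1,0.5,0,0,0.15],[1,0,-1,0.5,0,0,0.14],[1,0,-1,0,0,0,0],[1,0,-1,0,0,0,0],[1,0,-1,0,0,0,0],[1,-0.1,-1,0,0,0,0],[1,-0.1,-0.3,0,0,0,0],[1,0,0,0,0,0,0],[1,0,0,0,0,0,0]]'
cat > fx.py <<'E'
from h import *
from scipy.optimize import least_squares
np.set_printoptions(precision=4,suppress=True)
OFF=np.array([-.070,-.008,.054,.116])
def fit(P):
    """P list of Nx2 seat points (unordered); returns origin, yaw"""
    P=np.array(P);p0=np.array([.5616,-.206,np.radians(6.5)])
    def pts(p): return p[:2]+OFF[:,None]*np.array([np.cos(p[2]),np.sin(p[2])])
    k=[int(np.argmin(np.linalg.norm(pts(p0)-q,axis=1))) for q in P]
    ok=[i for i in range(len(P)) if np.linalg.norm(pts(p0)[k[i]]-P[i])<.02];P=P[ok];k=np.array(k)[ok]
    s=least_squares(lambda p:(pts(p)[k]-P).ravel(),p0,loss='soft_l1',f_scale=.002)
    return s.x,k,pts(s.x)[k]-P
E
cat > look.py <<'E'
from fx import *
import sys
st=read_state();f=grab_frame('wrist');save(f,sys.argv[1]);print(st['position'],st['ee_rot'][:,1])
P=[atz(f,a['point'],.036,st)[:2] for a in tip_of(f,'seat1') if a['confidence']>.3]
x,k,r=fit(P);print('fix',x[:2],np.degrees(x[2]),k,'\n',r*1000)
for q,z in [('knob_grip',.087),('lock_tab',.081)]:
  for a in tip_of(f,q)[:1]: print(q,a['point'],a['confidence'],atz(f,a['point'],z,st))
E
python3 look.py w4.png;  python3 -m inch '[[1,1,0,0,0,0,0],[1,0.6,0,0,0,0,0],[1,0,0,0,0,0,0],[1,0,0,0,0,0,0]]' >/dev/null; python3 look.py w5.png
```

```text
t: 12.88
position: [0.5164, -0.1912, 0.2827]
ee_rot: [[-0.994, -0.11, -0.0], [-0.11, 0.994, 0.0], [0.0, 0.0, -1.0]]
contact_force: [0.5, 0.5, -0.7]
opening: 0.0876
gripper_force: 0.0
[ 0.5164 -0.1912  0.2827] [-0.1103  0.9939  0.0004]
fix [ 0.5574 -0.2058] 8.377359691947733 [3 1 2 0] 
 [[-4.1983  0.2573]
 [ 2.2729  1.6895]
 [-2.1157 -2.3775]
 [ 3.6824 -0.0154]]
knob_grip [305.3, 116.6] 0.74 [ 0.4183 -0.2221  0.087 ]
lock_tab [389.0, 115.5] 0.76 [ 0.4068 -0.1421  0.081 ]
[ 0.5954 -0.1918  0.2823] [-0.1102  0.9939  0.0005]
fix [ 0.5596 -0.2058] 7.207808689960163 [1 0 2 3] 
 [[-3.0923 -0.6579]
 [ 2.5591  1.369 ]
 [ 2.7972 -3.7085]
 [-2.3512  1.613 ]]
knob_grip [317.2, 40.1] 0.83 [ 0.4205 -0.2199  0.087 ]
lock_tab [393.9, 40.4] 0.84 [ 0.4086 -0.1463  0.081 ]
```

View pics/w4.png

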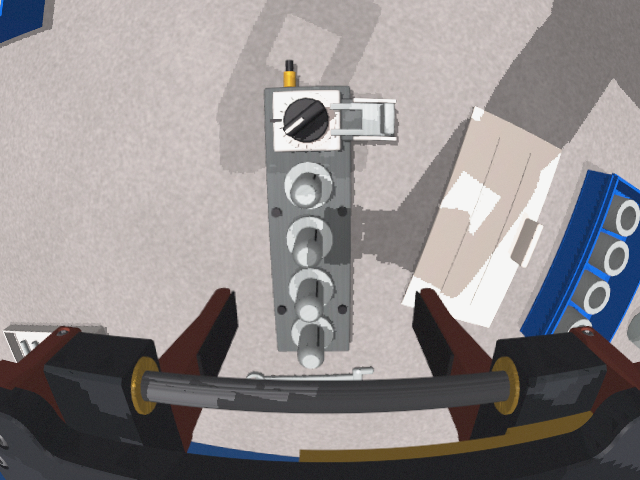

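The fixture stands square under the tool. The knob is at (305,120) with its pointer down-left, about 0.9 rad, and the mark is on the left at (275,120). The network's seats scatter by 2–4 mm, so I will refine them by fitting the known outlines to image edges.

```bash
cat > edge.py <<'E'
from fx import *
from scipy.optimize import minimize
T=np.linspace(0,2*np.pi,72,endpoint=False)
def circ(c,r,z): return np.c_[c+r*np.cos(T),r*np.sin(T),np.full(72,z)]
def seg(a,b,z,n=80): t=np.linspace(0,1,n)[:,None];return np.c_[np.array(a)*(1-t)+np.array(b)*t,np.full(n,z)]
CURVES=[circ(o,.027,.036) for o in OFF]+[circ(o,.0095,.098) for o in OFF]+[seg((-.182,s),(.150,s),.026) for s in (-.048,.048)]+[seg((.150,-.048),(.150,.048),.026)]
def sleevec(r_list,z): return [circ(0,r,z) for r in r_list]
def score(p,shots,curves,sig):
    tot=0
    c,s=np.cos(p[2]),np.sin(p[2])
    for f,st,gx,gy in shots:
        for C in curves:
            W=np.c_[p[0]+C[:,0]*c-C[:,1]*s,p[1]+C[:,0]*s+C[:,1]*c,C[:,2]]
            uv=np.array([proj(f,w,st) for w in W]);t=np.gradient(uv,axis=0);t/=np.linalg.norm(t,axis=1)[:,None]+1e-9
            m=uv.astype(np.float32).reshape(-1,1,2)
            a=cv2.remap(gx,m,None,cv2.INTER_LINEAR)[:,0];b=cv2.remap(gy,m,None,cv2.INTER_LINEAR)[:,0]
            tot+=np.minimum(np.abs(-t[:,1]*a+t[:,0]*b),40).mean()
    return -tot/len(shots)/len(curves)
def fitedge(shots,curves,p0,sigs=(3,1.5),yaw=True):
    p=np.array(p0,float)
    for sg in sigs:
        S=[]
        for f,st in shots:
            g=cv2.GaussianBlur(cv2.cvtColor(f['pixels'],cv2.COLOR_RGB2GRAY).astype(np.float32),(0,0),sg)
            S.append((f,st,cv2.Sobel(g,cv2.CV_32F,1,0,scale=.25),cv2.Sobel(g,cv2.CV_32F,0,1,scale=.25)))
        d=.004*sg/3
        if yaw: fun=lambda q:score(q,S,curves,sg);x0=p;D=np.diag([d,d,.02])
        else: fun=lambda q:score(np.r_[q,p[2]],S,curves,sg);x0=p[:2];D=np.diag([d,d])
        r=minimize(fun,x0,method='Nelder-Mead',options=dict(initial_simplex=np.vstack([x0,x0+D]),xatol=1e-4,fatol=1e-3))
        p=r.x if yaw else np.r_[r.x,p[2]]
    return p,r.fun
E
cat > e1.py <<'E'
from edge import *
import pickle,sys,os
st=read_state();f=grab_frame('wrist');L=pickle.load(open('shots.pkl','rb')) if os.path.exists('shots.pkl') else []
L.append((f,st));pickle.dump(L,open('shots.pkl','wb'))
p,v=fitedge([(f,st)],CURVES,[.5596,-.2058,.126]);print('one',p,np.degrees(p[2]),v)
if len(L)>1: p,v=fitedge(L,CURVES,p);print('all',p,np.degrees(p[2]),v)
E
python3 e1.py; python3 -m inch '[[1,-1,0,0,0,0,0],[1,-0.6,0,0,0,0,0],[1,0,0,0,0,0,0],[1,0,0,0,0,0,0]]'>/dev/null; python3 e1.py
python3 - <<'E'
from edge import *
for n in ['scene','side']:
    f=grab_frame(n);p,v=fitedge([(f,None)],CURVES,[.5596,-.2058,.126]);print(n,p,v)
E
```

```text
one [ 0.561  -0.2056  0.1254] 7.182782044491571 -27.745333817940875
one [ 0.5611 -0.2057  0.1263] 7.23485705863139 -25.749696912448474
all [ 0.561  -0.2057  0.126 ] 7.217147557283735 -26.743246305678102
scene [ 0.5609 -0.2054  0.1307] -11.607295082542807
side [ 0.5603 -0.2043  0.1258] -16.4352293680819
```

Both wrist fits and both fixed cameras agree on the fixture within about 1 mm. Next, the sleeves.

```bash
python3 -m inch '[[1,0,1,0,0,0,-0.15],[1,0,1,0,0,0,-0.16],[1,0,1,0,0,0,0],[1,0,1,0,0,0,0],[1,0,1,0,0,0,0],[1,0,1,0,0,0,0],[1,0,1,0,0,0,0],[1,0,1,0,0,0,0],[1,0,0.2,0,0,0,0],[1,0,0,0,0,0,0]]'
cat > sl.py <<'E'
from edge import *
import sys
tubC=[seg((-.131,s),(.131,s),.068) for s in (-.067,.067)]+[seg((s,-.067),(s,.067),.068) for s in (-.131,.131)]
st=read_state();f=grab_frame('wrist');print(st['position'],np.degrees(np.arctan2(-st['ee_rot'][0,1],st['ee_rot'][1,1])))
p,v=fitedge([(f,st)],tubC,[.5535,.2125,np.radians(-11.3)]);print('tub',p,np.degrees(p[2]),v)
for a in tip_of(f,'sleeve1'):
  if a['confidence']>.3:
    q=atz(f,a['point'],.029,st);s,v=fitedge([(f,st)],sleevec((.027,.017),.054),[q[0],q[1],0],yaw=False)
    d=s[:2]-p[:2];c,si=np.cos(p[2]),np.sin(p[2]);print(q[:2],s[:2],round(v,1),'in tub',d[0]*c+d[1]*si,-d[0]*si+d[1]*c)
save(f,sys.argv[1])
E
python3 sl.py w6.png
```

```text
t: 15.72
position: [0.5164, 0.2181, 0.2823]
ee_rot: [[-0.977, 0.212, -0.0], [0.212, 0.977, -0.001], [0.0, -0.001, -1.0]]
contact_force: [-0.0, -0.9, -0.2]
opening: 0.0878
gripper_force: 0.0
[0.5164 0.2181 0.2823] -12.215471085822777
tub [ 0.5538  0.2167 -0.1937] -11.100141934296092 -25.599035314086834
[0.6506 0.193 ] [0.6492 0.1983] -40.0 in tub 0.09716997736075837 0.000288700080136442
[0.5253 0.2257] [0.5255 0.2252] -26.5 in tub -0.029467884482612432 0.0028460200055290966
[0.5864 0.2076] [0.5866 0.2094] -39.7 in tub 0.03356302011465835 -0.0008265373318199045
[0.466  0.2249] [0.4657 0.2275] -34.9 in tub -0.08859832751974837 -0.0063913560933831146
```

```bash
python3 -m inch '[[0.55,1,-0.2,0,0,0,0.018],[0.55,1,-0.2,0,0,0,0],[0.55,0.656,0.004,0,0,0,0],[0.55,0,0,-1,0,0,0],[0.55,0,0,-1,0,0,0],[0.55,0,0,-1,0,0,0],[0.55,0,0,0,0,0,0]]' 40
python3 - <<'E'
from edge import *
st=read_state();f=grab_frame('wrist');print(st['position'])
s,v=fitedge([(f,st)],sleevec((.027,.017),.054),[.6492,.1983,0],yaw=False);print(s,v);save(f,'w7.png')
E
```

```text
t: 16.7
position: [0.6463, 0.1953, 0.1287]
ee_rot: [[-0.98, 0.197, -0.008], [0.197, 0.98, -0.002], [0.007, -0.004, -1.0]]
contact_force: [0.0, 0.2, 1.6]
opening: 0.0682
gripper_force: 0.0
[0.6463 0.1953 0.1287]
[0.6478 0.1983 0.    ] -18.281898947007036
```

View pics/w7.png

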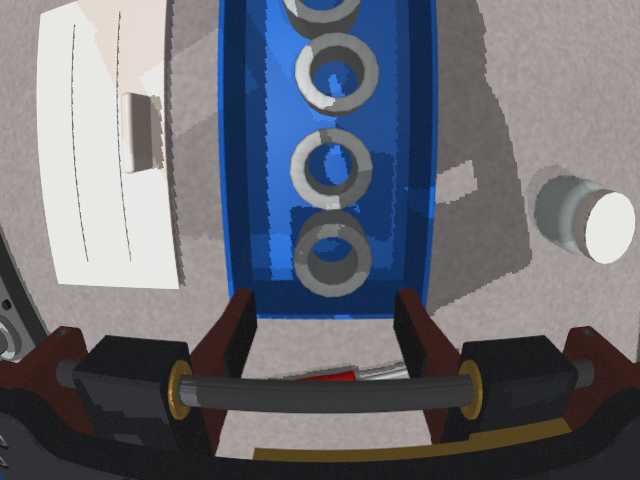

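The target sleeve is at (333,255), with the fingers on either side of it and inside the tub walls.

```bash
python3 -m inch '[[0.55,0.044,0.06,-0.7,0,0,0],[0.55,0,0,-0.7,0,0,0],[0.55,0,0,-0.5,0,0,0],[0.55,0,0,-0.36,0,0,0],[0.55,0,0,0,0,0,0],[0.55,0,0,0,0,0,0]]'; python3 -c "
from workcell import *;print(read_state()['position'])"
```

```text
t: 17.5
position: [0.6525, 0.2011, 0.0214]
ee_rot: [[-0.981, 0.195, 0.002], [0.195, 0.981, 0.001], [-0.002, 0.001, -1.0]]
contact_force: [0.5, 0.3, 0.4]
opening: 0.068
gripper_force: 0.0
[0.6525088  0.20107656 0.02140772]
```

```bash
python3 -m inch '[[0.55,-0.07,-0.055,-0.12,0,0,0],[0.55,0,0,0,0,0,0],[0.55,0,0,0,0,0,0],[-1,0,0,0,0,0,0],[-1,0,0,0,0,0,0],[-1,0,0,0,0,0,0],[-1,0,0,0,0,0,0],[-1,0,0,0,0,0,0]]'; python3 -m inch '[[-1,0,0,0.5,0,0,0],[-1,0,0,1,0,0,0],[-1,0,0,1,0,0,0],[-1,0,0,1,0,0,0],[-1,0,0,0.5,0,0,0],[-1,0,0,0,0,0,0],[-1,0,0,0,0,0,0]]'
cat > hand.py <<'E'
from edge import *
# held sleeve: fit circle centre in tool frame; sleeve top at TCP + dz
import sys
st=read_state();f=grab_frame('wrist')
if len(sys.argv)>1: save(f,sys.argv[1])
best=None
R=np.array(st['ee_rot']);h=float(sys.argv[2]) if len(sys.argv)>2 else .0387
c=np.array(st['position'])
s,v=fitedge([(f,st)],sleevec((.027,.017),c[2]+h),[c[0],c[1],0],yaw=False)
d=np.r_[s[:2]-c[:2],0];print('tcp',c,'sleeve',s[:2],'v',v,'tool offset x,y mm',1000*(R.T@d)[:2],'world',1000*d[:2])
E
python3 hand.py w8.png
```

```text
t: 18.5
position: [0.648, 0.1985, 0.0139]
ee_rot: [[-0.981, 0.195, 0.001], [0.195, 0.981, 0.0], [-0.0, 0.001, -1.0]]
contact_force: [0.6, 3.4, -0.3]
opening: 0.0538
gripper_force: 40.0
t: 19.38
position: [0.6463, 0.1974, 0.2114]
ee_rot: [[-0.981, 0.195, -0.004], [0.195, 0.981, -0.001], [0.003, -0.002, -1.0]]
contact_force: [0.7, -1.0, -5.6]
opening: 0.0538
gripper_force: 40.0
tcp [0.6463 0.1974 0.2114] sleeve [0.6469 0.1957] v -11.17777240014427 tool offset x,y mm [-0.8783 -1.5834] world [ 0.5528 -1.7242]
```

View pics/w8.png

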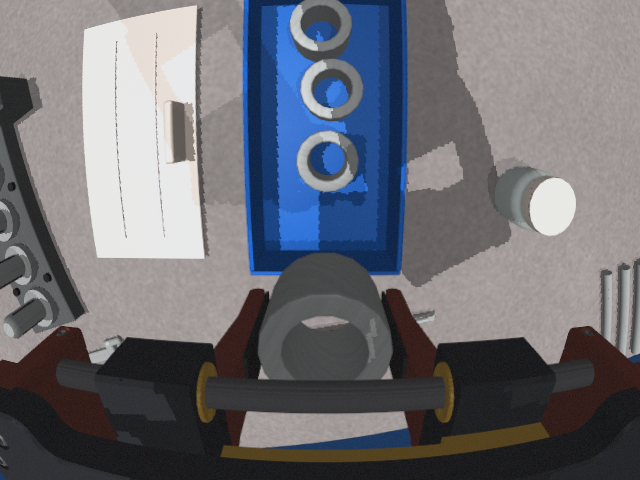

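The held sleeve is centred near (325,330) and sits upright between the fingers. Now over mandrel 4, to compare the sleeve and the fixture in one picture.

```bash
python3 -m inch '[[-1,0.1,-1,0,0,0,0],[-1,0.1,-1,0,0,0,0.1],[-1,0.1,-1,0,0,0,0.107],[-1,0.1,-1,0,0,0,0.1],[-1,0.1,-1,0,0,0,0],[-1,0.1,-1,0,0,0,0],[-1,0,-1,0,0,0,0],[-1,0,-0.77,-0.4,0,0,0],[-1,0,0,-0.4,0,0,0],[-1,0,0,0,0,0,0],[-1,0,0,0,0,0,0],[-1,0,0,0,0,0,0]]'
cat > both.py <<'E'
from edge import *
import sys
# args: seat number, h (sleeve top above tcp)
k=int(sys.argv[1])-1;h=float(sys.argv[2])
st=read_state();f=grab_frame('wrist');c=np.array(st['position']);R=np.array(st['ee_rot'])
if len(sys.argv)>3: save(f,sys.argv[3])
p,v=fitedge([(f,st)],CURVES,[.561,-.2057,.126])
seat=p[:2]+OFF[k]*np.array([np.cos(p[2]),np.sin(p[2])])
s,v2=fitedge([(f,st)],[circ(0,.027,c[2]+h),circ(0,.017,c[2]+h),circ(0,.027,c[2]+h-.05)],[c[0],c[1],0],sigs=(2,1.2),yaw=False)
g=np.array([.561,-.2057])+OFF[k]*np.array([np.cos(.126),np.sin(.126)])
print('tcp',c,'zaxis',R[:,2],'\nfix',p,v,'\nsleeve off',1000*(s[:2]-c[:2]),v2,'tool',1000*(R.T@np.r_[s[:2]-c[:2],0])[:2],'\nneed (rel) mm',1000*(seat-s[:2]),' tcp-only',1000*(seat-c[:2]),'global',1000*(g-c[:2]))
E
python3 both.py 4 .040 w9.png
```

```text
t: 20.92
position: [0.6785, -0.1894, 0.1746]
ee_rot: [[-0.992, -0.127, 0.001], [-0.127, 0.992, -0.0], [-0.001, -0.0, -1.0]]
contact_force: [0.6, -0.8, -3.7]
opening: 0.0541
gripper_force: 40.0
tcp [ 0.6785 -0.1894  0.1746] zaxis [ 0.0013 -0.0003 -1.    ] 
fix [ 0.5607 -0.2057  0.1245] -20.932904399346057 
sleeve off [ 0.0262 -1.5569] -14.772468765924872 tool [ 0.171  -1.5477] 
need (rel) mm [-2.6656 -0.2763]  tcp-only [-2.6393 -1.8332] global [-2.3845 -1.6812]
```

View pics/w9.png

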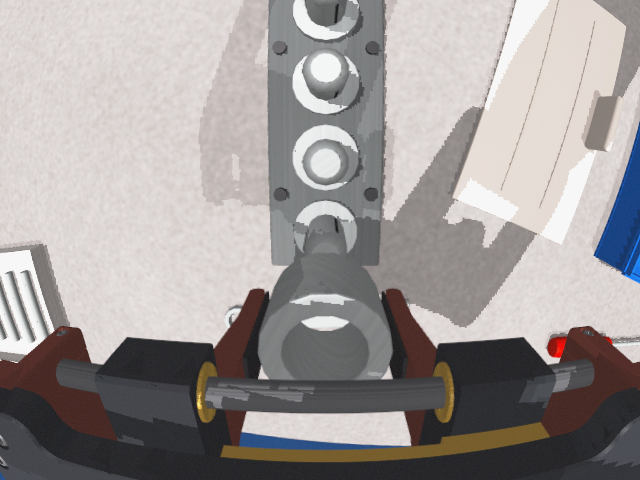

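The held sleeve is above mandrel 4. It reads 1.5 mm off in the closing direction, where the grip must centre it, so that is camera bias. I use the relative correction.

```bash
python3 -m inch '[[-1,-0.053,-0.006,-0.4,0,0,0],[-1,0,0,-0.5,0,0,0],[-1,0,0,-0.35,0,0,0],[-1,0,0,0,0,0,0],[-1,0,0,0,0,0,0],[-1,0,0,0,0,0,0]]'; python3 both.py 4 .040
```

```text
t: 21.72
position: [0.6759, -0.1909, 0.1123]
ee_rot: [[-0.992, -0.125, 0.002], [-0.125, 0.992, -0.001], [-0.002, -0.001, -1.0]]
contact_force: [-0.1, -0.1, -4.1]
opening: 0.0543
gripper_force: 40.0
tcp [ 0.6759 -0.1909  0.1123] zaxis [ 0.0018 -0.0005 -1.    ] 
fix [ 0.5609 -0.2056  0.1233] -19.520898398859497 
sleeve off [-0.0552 -1.6141] -12.955189696022181 tool [ 0.2567 -1.5945] 
need (rel) mm [0.1864 1.1823]  tcp-only [ 0.1311 -0.4318] global [ 0.2097 -0.1777]
```

```bash
python3 -m inch '[[-1,0.003,0.024,0,0,0,0],[-1,0,0,-0.1,0,0,0],[-1,0,0,-0.15,0,0,0],[-1,0,0,-0.15,0,0,0],[-1,0,0,0,0,0,0],[-1,0,0,0,0,0,0]]'
```

```text
t: 22.52
position: [0.6752, -0.1895, 0.0911]
ee_rot: [[-0.992, -0.125, -0.0], [-0.125, 0.992, 0.0], [0.0, 0.0, -1.0]]
contact_force: [0.2, 0.3, -5.6]
opening: 0.0542
gripper_force: 40.0
```

```bash
python3 -m inch '[[-1,0.004,0,-0.2,0,0,0],[-1,0,0,-0.25,0,0,0],[-1,0,0,-0.2,0,0,0],[-1,0,0,-0.1,0,0,0],[-1,0,0,-0.08,0,0,0],[-1,0,0,-0.03,0,0,0],[-1,0,0,0,0,0,0],[-1,0,0,0,0,0,0]]'
```

```text
t: 23.52
position: [0.6757, -0.1896, 0.0485]
ee_rot: [[-0.992, -0.125, 0.001], [-0.125, 0.992, -0.0], [-0.0, -0.0, -1.0]]
contact_force: [0.5, -0.4, -5.2]
opening: 0.0537
gripper_force: 40.0
```

```bash
python3 -m inch '[[-1,0,0,-0.02,0,0,0],[-1,0,0,-0.02,0,0,0],[-1,0,0,-0.02,0,0,0],[-1,0,0,0,0,0,0],[-1,0,0,0,0,0,0]]'
```

```text
t: 24.15
position: [0.6755, -0.1895, 0.0458]
ee_rot: [[-0.992, -0.125, 0.0], [-0.125, 0.992, -0.0], [-0.0, -0.0, -1.0]]
contact_force: [-4.5, 1.1, 4.3]
opening: 0.0537
gripper_force: 40.0
```

```bash
python3 -m inch '[[-0.1,0,0,0,0,0,0],[0.55,0,0,0,0,0,0],[0.55,0,0,0,0,0,0],[0.55,0,0,0.4,0,0,0],[0.55,0,0,0.8,0,0,0],[0.55,0,0,1,0,0,0],[0.55,0,0,1,0,0,0],[0.55,-0.2,1,0,0,0,-0.1],[0.55,-0.2,1,0,0,0,-0.1],[0.55,-0.2,1,0,0,0,-0.107],[0.55,-0.2,1,0,0,0,0],[0.55,-0.2,1,0,0,0,0]]'
python3 -m inch '[[0.55,-0.2,1,0,0,0,0],[0.55,-0.2,1,0,0,0,0],[0.55,-0.2,1,0,0,0,0],[0.55,-0.17,0,0,0,0,0],[0.55,0,0,-0.6,0,0,0],[0.55,0,0,-0.6,0,0,0],[0.55,0,0,0,0,0,0],[0.55,0,0,0,0,0,0],[0.55,0,0,0,0,0,0]]'
cat > pick.py <<'E'
from edge import *
import sys
st=read_state();f=grab_frame('wrist');c=np.array(st['position']);R=np.array(st['ee_rot'])
s,v=fitedge([(f,st)],sleevec((.027,.017),.054),[float(sys.argv[1]),float(sys.argv[2]),0],yaw=False)
t=s[:2]+.0015*R[:2,1];print(c,'sleeve corrected',t,v,'move units',(t-c[:2])/.05,(.0150-c[2])/.05)
E
python3 pick.py .5866 .2094
```

```text
t: 25.65
position: [0.6255, 0.0621, 0.2069]
ee_rot: [[-0.981, 0.195, 0.002], [0.195, 0.981, 0.0], [-0.002, 0.001, -1.0]]
contact_force: [0.9, -0.3, -0.2]
opening: 0.0681
gripper_force: 0.0
t: 26.78
position: [0.588, 0.2105, 0.1469]
ee_rot: [[-0.981, 0.195, 0.002], [0.195, 0.981, 0.001], [-0.002, 0.001, -1.0]]
contact_force: [0.4, 0.3, -0.6]
opening: 0.0681
gripper_force: 0.0
[0.588  0.2105 0.1469] sleeve corrected [0.5872 0.2106] -13.377120470277873 move units [-0.0163  0.0019] -2.637989748787475
```

```bash
python3 -m inch '[[0.55,-0.016,0,-0.9,0,0,0],[0.55,0,0,-0.9,0,0,0],[0.55,0,0,-0.6,0,0,0],[0.55,0,0,-0.238,0,0,0],[0.55,0,0,0,0,0,0],[0.55,0,0,0,0,0,0],[-1,0,0,0,0,0,0],[-1,0,0,0,0,0,0],[-1,0,0,0,0,0,0],[-1,0,0,0,0,0,0]]'; python3 -m inch '[[-1,0,0,0.5,0,0,0],[-1,0,0,1,0,0,0],[-1,0,0,1,0,0,0],[-1,0,0,1,0,0,0],[-1,0.1,-1,0,0,0,0.1],[-1,0.1,-1,0,0,0,0.107],[-1,0.1,-1,0,0,0,0.1],[-1,0.1,-1,0,0,0,0],[-1,0.1,-1,0,0,0,0],[-1,0.04,-1,0,0,0,0],[-1,0,-1,0,0,0,0],[-1,0,-1,0,0,0,0]]'
python3 -m inch '[[-1,0,-0.16,-0.4,0,0,0],[-1,0,0,-0.7,0,0,0],[-1,0,0,0,0,0,0],[-1,0,0,0,0,0,0],[-1,0,0,0,0,0,0]]'; python3 both.py 3 .040
```

```text
t: 28.08
position: [0.5869, 0.2108, 0.0144]
ee_rot: [[-0.981, 0.195, 0.002], [0.195, 0.981, 0.001], [-0.001, 0.001, -1.0]]
contact_force: [-1.1, 0.1, 6.8]
opening: 0.0543
gripper_force: 40.0
t: 29.58
position: [0.612, -0.1908, 0.1873]
ee_rot: [[-0.992, -0.125, -0.002], [-0.125, 0.992, 0.001], [0.002, 0.001, -1.0]]
contact_force: [1.2, -0.6, -5.2]
opening: 0.0546
gripper_force: 40.0
t: 30.2
position: [0.6141, -0.1972, 0.1347]
ee_rot: [[-0.992, -0.126, 0.002], [-0.126, 0.992, -0.001], [-0.002, -0.001, -1.0]]
contact_force: [-0.0, -0.4, -5.1]
opening: 0.0539
gripper_force: 40.0
tcp [ 0.6141 -0.1972  0.1347] zaxis [ 0.002  -0.0007 -1.    ] 
fix [ 0.5609 -0.2057  0.125 ] -18.905663032913782 
sleeve off [ 0.225  -1.4882] -10.30184840463116 tool [-0.036  -1.5047] 
need (rel) mm [ 0.1205 -0.2177]  tcp-only [ 0.3456 -1.706 ] global [ 0.4444 -1.6817]
```

```bash
python3 -m inch '[[-1,0,-0.004,-0.4,0,0,0],[-1,0,0,-0.2,0,0,0],[-1,0,0,-0.2,0,0,0],[-1,0,0,-0.2,0,0,0],[-1,0,0,-0.25,0,0,0],[-1,0,0,-0.25,0,0,0],[-1,0,0,-0.12,0,0,0],[-1,0,0,-0.06,0,0,0],[-1,0,0,-0.04,0,0,0],[-1,0,0,-0.02,0,0,0],[-1,0,0,-0.02,0,0,0],[-1,0,0,0,0,0,0]]'
```

```text
t: 31.75
position: [0.6132, -0.1978, 0.0464]
ee_rot: [[-0.992, -0.125, 0.0], [-0.125, 0.992, -0.0], [-0.0, -0.0, -1.0]]
contact_force: [-4.0, 0.9, 5.3]
opening: 0.0541
gripper_force: 40.0
```

```bash
python3 -m inch '[[-0.1,0,0,0,0,0,0],[0.55,0,0,0,0,0,0],[0.55,0,0,0,0,0,0],[0.55,0,0,0.4,0,0,0],[0.55,0,0,0.8,0,0,0],[0.55,0,0,1,0,0,0],[0.55,0,0,1,0,0,0],[0.55,-0.2,1,0,0,0,-0.1],[0.55,-0.2,1,0,0,0,-0.1],[0.55,-0.2,1,0,0,0,-0.107],[0.55,-0.2,1,0,0,0,0],[0.55,-0.2,1,0,0,0,0]]'
python3 -m inch '[[0.55,-0.2,1,0,0,0,0],[0.55,-0.2,1,0,0,0,0],[0.55,-0.2,1,0,0,0,0],[0.55,-0.15,0.49,0,0,0,0],[0.55,0,0,-0.6,0,0,0],[0.55,0,0,-0.6,0,0,0],[0.55,0,0,0,0,0,0],[0.55,0,0,0,0,0,0],[0.55,0,0,0,0,0,0]]'
python3 pick.py .5255 .2252
```

```text
t: 33.25
position: [0.5632, 0.0539, 0.2069]
ee_rot: [[-0.981, 0.195, 0.002], [0.195, 0.981, 0.0], [-0.002, 0.001, -1.0]]
contact_force: [0.2, 1.1, 0.2]
opening: 0.0682
gripper_force: 0.0
t: 34.38
position: [0.5267, 0.227, 0.147]
ee_rot: [[-0.981, 0.195, 0.002], [0.195, 0.981, 0.001], [-0.002, 0.001, -1.0]]
contact_force: [0.5, 0.5, -0.9]
opening: 0.0679
gripper_force: 0.0
[0.5267 0.227  0.147 ] sleeve corrected [0.5258 0.2265] -13.216672576794927 move units [-0.0177 -0.0111] -2.639233364649618
```

```bash
python3 -m inch '[[0.55,-0.018,-0.01,-0.9,0,0,0],[0.55,0,0,-0.9,0,0,0],[0.55,0,0,-0.6,0,0,0],[0.55,0,0,-0.235,0,0,0],[0.55,0,0,0,0,0,0],[0.55,0,0,0,0,0,0],[-1,0,0,0,0,0,0],[-1,0,0,0,0,0,0],[-1,0,0,0,0,0,0],[-1,0,0,0,0,0,0]]'; python3 -m inch '[[-1,0,0,0.5,0,0,0],[-1,0,0,1,0,0,0],[-1,0,0,1,0,0,0],[-1,0,0,1,0,0,0],[-1,0.1,-1,0,0,0,0.1],[-1,0.1,-1,0,0,0,0.107],[-1,0.1,-1,0,0,0,0.1],[-1,0.1,-1,0,0,0,0],[-1,0.1,-1,0,0,0,0],[-1,0.04,-1,0,0,0,0],[-1,0,-1,0,0,0,0],[-1,0,-1,0,0,0,0]]'
python3 -m inch '[[-1,0,-0.64,-0.4,0,0,0],[-1,0,0,-0.7,0,0,0],[-1,0,0,0,0,0,0],[-1,0,0,0,0,0,0],[-1,0,0,0,0,0,0]]'; python3 both.py 2 .040
```

```text
t: 35.67
position: [0.5255, 0.2267, 0.0146]
ee_rot: [[-0.981, 0.195, 0.002], [0.195, 0.981, 0.001], [-0.001, 0.001, -1.0]]
contact_force: [-1.4, -0.4, 6.1]
opening: 0.0542
gripper_force: 40.0
t: 37.17
position: [0.5506, -0.175, 0.1877]
ee_rot: [[-0.992, -0.125, -0.002], [-0.125, 0.992, 0.001], [0.002, 0.001, -1.0]]
contact_force: [0.4, 0.7, -5.1]
opening: 0.0542
gripper_force: 40.0
t: 37.8
position: [0.5527, -0.2055, 0.1349]
ee_rot: [[-0.992, -0.126, 0.002], [-0.126, 0.992, -0.001], [-0.002, -0.001, -1.0]]
contact_force: [0.9, 0.2, -6.1]
opening: 0.0538
gripper_force: 40.0
tcp [ 0.5527 -0.2055  0.1349] zaxis [ 0.0019 -0.0008 -1.    ] 
fix [ 0.5611 -0.2056  0.124 ] -12.150230814485798 
sleeve off [ 0.2546 -1.704 ] -9.172089775250813 tool [-0.0379 -1.7225] 
need (rel) mm [0.2792 0.6009]  tcp-only [ 0.5338 -1.1031] global [ 0.3927 -1.2241]
```

Correct by (0, +0.3 mm) and lower.

```bash
python3 -m inch '[[-1,0,0.006,-0.4,0,0,0],[-1,0,0,-0.2,0,0,0],[-1,0,0,-0.2,0,0,0],[-1,0,0,-0.2,0,0,0],[-1,0,0,-0.25,0,0,0],[-1,0,0,-0.25,0,0,0],[-1,0,0,-0.12,0,0,0],[-1,0,0,-0.06,0,0,0],[-1,0,0,-0.04,0,0,0],[-1,0,0,-0.02,0,0,0],[-1,0,0,-0.02,0,0,0],[-1,0,0,0,0,0,0]]'
```

```text
t: 39.35
position: [0.5519, -0.2055, 0.0466]
ee_rot: [[-0.992, -0.125, 0.0], [-0.125, 0.992, -0.0], [-0.0, -0.0, -1.0]]
contact_force: [-3.0, 1.0, 6.5]
opening: 0.0545
gripper_force: 40.0
```

```bash
python3 -m inch '[[-0.1,0,0,0,0,0,0],[0.55,0,0,0,0,0,0],[0.55,0,0,0,0,0,0],[0.55,0,0,0.4,0,0,0],[0.55,0,0,0.8,0,0,0],[0.55,0,0,1,0,0,0],[0.55,0,0,1,0,0,0],[0.55,-0.2,1,0,0,0,-0.1],[0.55,-0.2,1,0,0,0,-0.1],[0.55,-0.2,1,0,0,0,-0.107],[0.55,-0.2,1,0,0,0,0],[0.55,-0.2,1,0,0,0,0]]'
python3 -m inch '[[0.55,-0.2,1,0,0,0,0],[0.55,-0.2,1,0,0,0,0],[0.55,-0.2,1,0,0,0,0],[0.55,-0.12,0.69,0,0,0,0],[0.55,0,0,-0.6,0,0,0],[0.55,0,0,-0.6,0,0,0],[0.55,0,0,0,0,0,0],[0.55,0,0,0,0,0,0],[0.55,0,0,0,0,0,0]]'
python3 pick.py .4657 .2275
```

```text
t: 40.85
position: [0.5017, 0.0461, 0.2071]
ee_rot: [[-0.981, 0.195, 0.002], [0.195, 0.981, 0.0], [-0.002, 0.001, -1.0]]
contact_force: [0.6, -0.5, -0.4]
opening: 0.0676
gripper_force: 0.0
t: 41.98
position: [0.4667, 0.2294, 0.1471]
ee_rot: [[-0.981, 0.195, 0.002], [0.195, 0.981, 0.001], [-0.002, 0.002, -1.0]]
contact_force: [-0.1, 0.0, 0.6]
opening: 0.068
gripper_force: 0.0
[0.4667 0.2294 0.1471] sleeve corrected [0.4659 0.2288] -13.204466810379103 move units [-0.0169 -0.0123] -2.642358802145217
```

```bash
python3 -m inch '[[0.55,-0.017,-0.012,-0.9,0,0,0],[0.55,0,0,-0.9,0,0,0],[0.55,0,0,-0.6,0,0,0],[0.55,0,0,-0.235,0,0,0],[0.55,0,0,0,0,0,0],[0.55,0,0,0,0,0,0],[-1,0,0,0,0,0,0],[-1,0,0,0,0,0,0],[-1,0,0,0,0,0,0],[-1,0,0,0,0,0,0]]'; python3 -m inch '[[-1,0,0,0.5,0,0,0],[-1,0,0,1,0,0,0],[-1,0,0,1,0,0,0],[-1,0,0,1,0,0,0],[-1,0.1,-1,0,0,0,0.1],[-1,0.1,-1,0,0,0,0.107],[-1,0.1,-1,0,0,0,0.1],[-1,0.1,-1,0,0,0,0],[-1,0.1,-1,0,0,0,0],[-1,0,-1,0,0,0,0],[-1,0,-1,0,0,0,0],[-1,0,-1,0,0,0,0]]'
python3 -m inch '[[-1,0,-0.84,-0.4,0,0,0],[-1,0,0,-0.7,0,0,0],[-1,0,0,0,0,0,0],[-1,0,0,0,0,0,0],[-1,0,0,0,0,0,0]]'; python3 both.py 1 .040 w10.png
```

```text
t: 43.28
position: [0.4656, 0.2289, 0.0147]
ee_rot: [[-0.981, 0.195, 0.001], [0.195, 0.981, 0.001], [-0.001, 0.001, -1.0]]
contact_force: [-1.7, 0.1, 7.1]
opening: 0.0545
gripper_force: 40.0
t: 44.78
position: [0.4888, -0.1728, 0.1882]
ee_rot: [[-0.992, -0.125, -0.001], [-0.125, 0.992, 0.001], [0.001, 0.001, -1.0]]
contact_force: [1.2, 0.1, -5.2]
opening: 0.0545
gripper_force: 40.0
t: 45.4
position: [0.4908, -0.2133, 0.1351]
ee_rot: [[-0.992, -0.126, 0.002], [-0.126, 0.992, -0.001], [-0.002, -0.001, -1.0]]
contact_force: [-0.7, 0.1, -4.9]
opening: 0.0541
gripper_force: 40.0
tcp [ 0.4908 -0.2133  0.1351] zaxis [ 0.0018 -0.0009 -1.    ] 
fix [ 0.561  -0.2055  0.1252] -8.907829850907184 
sleeve off [-0.0084 -1.4665] -9.904833398057235 tool [ 0.1933 -1.4537] 
need (rel) mm [0.7495 0.4625]  tcp-only [ 0.7411 -1.004 ] global [ 0.7966 -1.2166]
```

```bash
python3 -m inch '[[-1,0.006,0.006,-0.4,0,0,0],[-1,0,0,-0.2,0,0,0],[-1,0,0,-0.2,0,0,0],[-1,0,0,-0.2,0,0,0],[-1,0,0,-0.25,0,0,0],[-1,0,0,-0.25,0,0,0],[-1,0,0,-0.12,0,0,0],[-1,0,0,-0.06,0,0,0],[-1,0,0,-0.04,0,0,0],[-1,0,0,-0.02,0,0,0],[-1,0,0,-0.02,0,0,0],[-1,0,0,0,0,0,0]]'
```

```text
t: 46.95
position: [0.4903, -0.2133, 0.0468]
ee_rot: [[-0.992, -0.125, 0.0], [-0.125, 0.992, -0.0], [-0.0, -0.0, -1.0]]
contact_force: [-2.2, 0.6, 4.6]
opening: 0.0544
gripper_force: 40.0
```

```bash
python3 -m inch '[[-0.1,0,0,0,0,0,0],[0.55,0,0,0,0,0,0],[0.55,0,0,0,0,0,0],[0.55,0,0,0.4,0,0,0],[0.55,0,0,0.8,0,0,0],[0.55,0,0,1,0,0,0],[0.55,0,0,1,0,0,0],[0.55,-0.6,0,0.4,0,0,0],[0.55,-0.4,0,0,0,0,0],[0.55,0,0,0,0,0,0],[0.55,0,0,0,0,0,0]]'
python3 - <<'E'
from edge import *
import pickle
st=read_state();f=grab_frame('wrist');c=np.array(st['position']);R=np.array(st['ee_rot']);print(c)
for o in OFF:
  g=np.array([.561,-.2057])+o*np.array([np.cos(.126),np.sin(.126)])
  for z in (.086,.090): s,v=fitedge([(f,st)],sleevec((.027,),z),[g[0],g[1],0],sigs=(1.5,),yaw=False);print(g,z,s[:2],v)
for q,z in [('knob_grip',.087),('lock_tab',.081)]:
  for a in tip_of(f,q)[:1]: print(q,a['point'],a['confidence'],atz(f,a['point'],z,st))
k=proj(f,[.4201,-.2235,.099],st);print(k)
u,v=int(k[0]),int(k[1]);im=f['pixels'][max(0,v-70):v+70,u-90:u+90]
cv2.imwrite('pics/w11.png',cv2.cvtColor(cv2.resize(im,None,fx=4,fy=4,interpolation=cv2.INTER_CUBIC),cv2.COLOR_RGB2BGR))
print(u-90,max(0,v-70));pickle.dump((f,st),open('knob.pkl','wb'))
E
```

```text
t: 48.32
position: [0.4403, -0.2131, 0.2248]
ee_rot: [[-0.992, -0.125, -0.001], [-0.125, 0.992, 0.001], [0.001, 0.001, -1.0]]
contact_force: [-0.5, 0.1, -0.5]
opening: 0.0683
gripper_force: 0.0
[ 0.4403 -0.2131  0.2248]
[ 0.4916 -0.2145] 0.086 [ 0.491  -0.2147] -32.62205257555585
[ 0.4916 -0.2145] 0.09 [ 0.4891 -0.2147] -30.784866891964036
[ 0.5531 -0.2067] 0.086 [ 0.5522 -0.207 ] -39.703987276084604
[ 0.5531 -0.2067] 0.09 [ 0.5497 -0.2071] -38.57749327584592
[ 0.6146 -0.1989] 0.086 [ 0.6162 -0.1992] -10.165983630684973
[ 0.6146 -0.1989] 0.09 [ 0.6164 -0.1994] -8.65300327559535
[ 0.6761 -0.1911] 0.086 [ 0.6743 -0.1912] -26.78143089879998
[ 0.6761 -0.1911] 0.09 [ 0.6701 -0.1906] -25.706459500492983
knob_grip [318.6, 208.2] 0.68 [ 0.4183 -0.2225  0.087 ]
lock_tab [410.0, 208.3] 0.61 [ 0.4092 -0.1451  0.081 ]
[316.8866 213.1886]
226 143
```

View pics/w11.png

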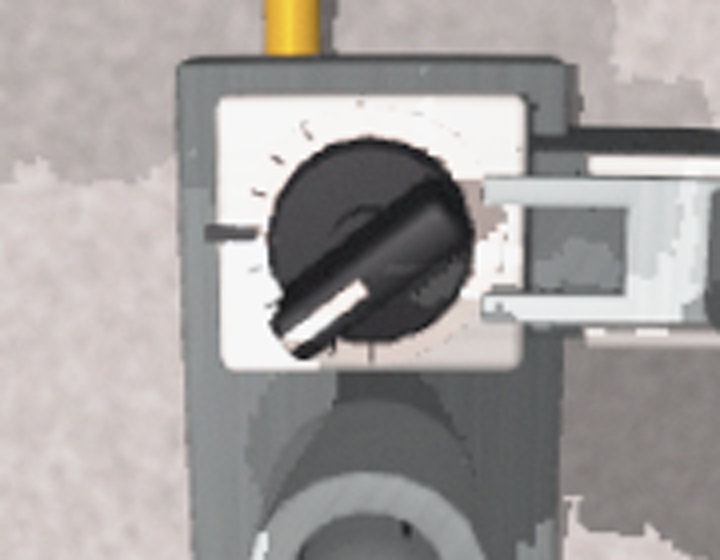

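All four sleeves fit at seated height. In the crop the knob is centred at (370,240), its pointer stripe runs from (362,290) to (292,343), about 0.88 rad, and the mark is on the left at (230,233). The fork is drawn back on the right.

```bash
python3 -m inch '[[-0.45,-0.2,-0.09,0,0,0,-0.17],[-0.45,-0.21,-0.09,0,0,0,-0.17],[-0.45,0,0,-0.4,0,0,-0.17],[-0.45,0,0,-0.6,0,0,-0.17],[-0.45,0,0,-0.6,0,0,-0.16],[-0.45,0,0,0,0,0,0],[-0.45,0,0,0,0,0,0]]' 20
python3 - <<'E'
from edge import *
st=read_state();f=grab_frame('wrist');c=np.array(st['position']);R=np.array(st['ee_rot']);save(f,'w12.png')
s,v=fitedge([(f,st)],[np.c_[x,np.full(len(x),.099)] for x in [np.c_[np.linspace(-.02,.02,60),np.full(60,y)] for y in(-.006,.006)]],[.4196,-.2235,np.radians(-43.3)]);print(c,s,np.degrees(s[2]),v)
t=s[:2]+.0015*R[:2,1];print('corr',t,'move',(t-c[:2])/.05, 'tool y yaw',np.degrees(np.arctan2(R[1,1],R[0,1])),read_state()['joints'])
E
```

```text
t: 49.35
position: [0.4203, -0.2224, 0.1463]
ee_rot: [[-0.731, 0.682, 0.0], [0.682, 0.731, -0.0], [-0.0, 0.0, -1.0]]
contact_force: [-0.1, -0.3, 0.3]
opening: 0.0243
gripper_force: 0.0
[ 0.4203 -0.2224  0.1463] [ 0.4283 -0.2316 -0.7711] -44.18357287959967 -19.79346853669948
corr [ 0.4293 -0.2305] move [ 0.1787 -0.1617] tool y yaw 46.98305969169756 [-29.3223  18.3697 115.2179   0.0001  46.328  -76.2681]
```

View pics/w12.png

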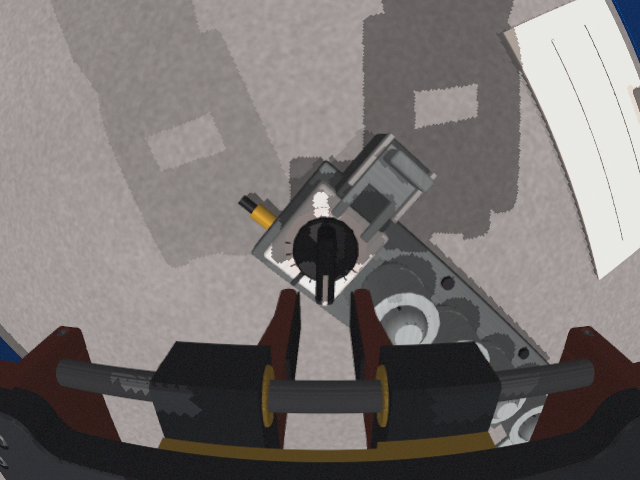

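The bar is vertical in the image at column 325, midway between the fingers.

```bash
python3 -m inch '[[-0.45,0,0,-0.6,0,0,0],[-0.45,0,0,-0.5,0,0,0],[-0.45,0,0,-0.22,0,0,0],[-0.45,0,0,0,0,0,0],[-0.45,0,0,0,0,0,0],[-1,0,0,0,0,0,0],[-1,0,0,0,0,0,0],[-1,0,0,0,0,0,0]]'
```

```text
t: 50.4
position: [0.4205, -0.2222, 0.0805]
ee_rot: [[-0.729, 0.685, 0.002], [0.685, 0.729, -0.0], [-0.001, 0.001, -1.0]]
contact_force: [1.8, 3.5, 6.6]
opening: 0.0121
gripper_force: 19.9
```

```bash
python3 -m inch '[[-1,0,0,0,0,0,-0.1],[-1,0,0,0,0,0,-0.15],[-1,0,0,0,0,0,-0.15],[-1,0,0,0,0,0,-0.15],[-1,0,0,0,0,0,-0.138],[-1,0,0,0,0,0,0],[-1,0,0,0,0,0,0],[-1,0,0,0,0,0,0]]'
```

```text
t: 51.4
position: [0.4201, -0.2224, 0.0805]
ee_rot: [[-0.096, 0.995, 0.001], [0.995, 0.096, -0.0], [-0.001, 0.001, -1.0]]
contact_force: [0.4, 2.2, 7.2]
opening: 0.0121
gripper_force: 19.9
```

```bash
python3 -m inch '[[-0.45,0,0,0,0,0,0],[-0.45,0,0,0,0,0,0],[-0.45,0,0,0.4,0,0,0],[-0.45,0,0,0.8,0,0,0],[-0.45,0,0,0.6,0,0,0],[-1,-0.1,1,0,0,0,0],[-1,-0.18,1,0,0,0,0],[-1,0,0.18,0,0,0,0],[-1,0,0,0,0,0,0],[-1,0,0,0,0,0,0]]'
python3 - <<'E'
from edge import *
F={n:grab_frame(n) for n in ['side']};st=read_state();f=grab_frame('wrist');print(st['position'])
A=cv2.resize(F['side']['pixels'][320:470,220:420],(800,600),interpolation=cv2.INTER_CUBIC)
k=proj(f,[.4201,-.2235,.099],st);print(k)
u,v=int(k[0]),int(k[1]);u=np.clip(u,70,570);v=np.clip(v,60,420);im=cv2.resize(f['pixels'][v-60:v+60,u-70:u+70],(400,343),interpolation=cv2.INTER_CUBIC)
A[:343,400:]=im
cv2.imwrite('pics/k2.png',cv2.cvtColor(A,cv2.COLOR_RGB2BGR))
for a in tip_of(f,'lock_tab')[:1]: print(a['point'],a['confidence'],atz(f,a['point'],.081,st))
E
```

```text
t: 52.65
position: [0.4063, -0.114, 0.1699]
ee_rot: [[-0.096, 0.995, 0.0], [0.995, 0.096, -0.0], [-0.0, 0.0, -1.0]]
contact_force: [-0.2, -0.3, 0.5]
opening: 0.0005
gripper_force: 0.0
[ 0.4062 -0.1141  0.1698]
[329.3535 389.9803]
[324.6, 288.4] 0.62 [ 0.4087 -0.1433  0.081 ]
```

View pics/k2.png

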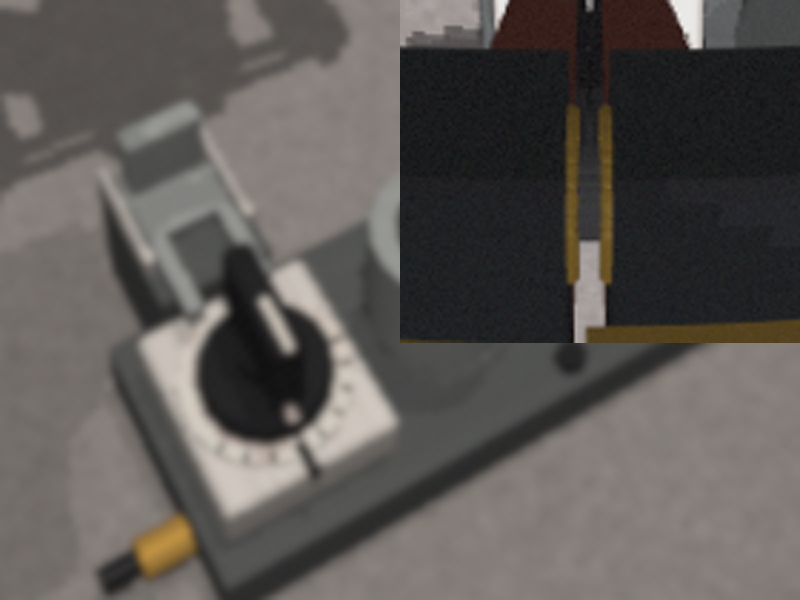

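The side view shows the bar parallel to the index mark, with the pointer tip at (292,413) and the mark at (310,460). The fork is still drawn back.

```bash
python3 -m inch '[[-1,0,0,-0.8,0,0,0],[-1,0,0,-0.7,0,0,0],[-1,0,0,-0.38,0,0,0],[-1,0,0,0,0,0,0],[-1,0.02,-0.15,0,0,0,0],[-1,0.02,-0.15,0,0,0,0],[-1,0.015,-0.13,0,0,0,0],[-1,0.015,-0.12,0,0,0,0],[-1,0.015,-0.12,0,0,0,0],[-1,0.01,-0.1,0,0,0,0],[-1,0,0,0,0,0,0],[-1,0,0,0,0,0,0]]'
```

```text
t: 54.3
position: [0.4102, -0.1517, 0.0757]
ee_rot: [[-0.096, 0.995, -0.0], [0.995, 0.096, 0.0], [0.0, -0.0, -1.0]]
contact_force: [-0.9, 0.4, -0.1]
opening: 0.0007
gripper_force: 0.0
```

```bash
python3 -m inch '[[-1,0.004,-0.04,0,0,0,0],[-1,0.004,-0.04,0,0,0,0],[-1,0,0,0,0,0,0],[-1,0,0,0,0,0,0]]'
python3 - <<'E'
from edge import *
f=grab_frame('side')
A=cv2.resize(f['pixels'][320:470,220:420],(800,600),interpolation=cv2.INTER_CUBIC)
cv2.imwrite('pics/k3.png',cv2.cvtColor(A,cv2.COLOR_RGB2BGR))
for a in tip_of(f,'lock_tab')[:2]: print(a['point'],a['confidence'],atz(f,a['point'],.081))
E
```

```text
t: 54.8
position: [0.4104, -0.1542, 0.0757]
ee_rot: [[-0.095, 0.995, -0.001], [0.995, 0.095, 0.002], [0.002, -0.001, -1.0]]
contact_force: [1.4, 12.5, 3.5]
opening: 0.0003
gripper_force: 5.8
[268.0, 371.7] 0.56 [ 0.4122 -0.1714  0.081 ]
```

```bash
python3 -m inch '[[-1,-0.02,0.2,0,0,0,0],[-1,0,0.1,0.6,0,0,0],[-1,0,0,1,0,0,0],[-1,0,0,1,0,0,0.17],[0,0.3,0.6,0.6,0,0,0.175],[0,0.4,0.7,0,0,0,0.175],[0,0.4,0.7,0,0,0,0.175],[0,0.4,0.7,0,0,0,0.175],[0,0.4,0.7,0,0,0,0.175],[0,0.3,0.7,0,0,0,0.175],[0,0,0,0,0,0,0],[0,0,0,0,0,0,0]]'
cat > lid.py <<'E'
from edge import *
import sys
st=read_state();f=grab_frame('wrist');save(f,sys.argv[1]);c=np.array(st['position']);R=np.array(st['ee_rot']);print(c,'yaw',np.degrees(np.arctan2(-R[0,1],R[1,1])))
z0=float(sys.argv[2])
rect=lambda a,b,z,cy=0:[seg((-a,cy+s),(a,cy+s),z) for s in(-b,b)]+[seg((s,cy-b),(s,cy+b),z) for s in(-a,a)]
lid=rect(.135,.071,z0+.004);tab=rect(.03,.005,z0+.04,.055)
for q in ['lid','lid_tab']: print(q,[(a['point'],round(a['confidence'],2),atz(f,a['point'],z0+(.03 if q!='lid' else 0),st)[:2]) for a in tip_of(f,q)[:2]])
if len(sys.argv)>3:
  x0=[float(a) for a in sys.argv[3:6]];x0[2]=np.radians(x0[2])
  p,v=fitedge([(f,st)],lid+tab,x0);y=np.array([-np.sin(p[2]),np.cos(p[2])])
  b=.0015*R[:2,1];print('lid',p[:2]+b,np.degrees(p[2]),v,'tab',p[:2]+.055*y+b)
rimC=rect(.131,.067,.068)
t,v=fitedge([(f,st)],rimC,[.5538,.2167,-.1937]);print('tub',t[:2]+.0015*R[:2,1],np.degrees(t[2]),v)
E
python3 lid.py w13.png .006 .5155 .0185 -11.2
```

```text
t: 56.4
position: [0.5192, 0.064, 0.2355]
ee_rot: [[-0.98, 0.197, -0.001], [0.197, 0.98, -0.001], [0.001, -0.001, -1.0]]
contact_force: [-0.6, -0.4, -0.0]
opening: 0.0437
gripper_force: 0.0
[0.5192 0.064  0.2355] yaw -11.375683093443588
lid [([323.8, 231.7], 0.95, array([0.5399, 0.057 ]))]
lid_tab [([376.7, 236.7], 0.77, array([0.5479, 0.1105]))]
lid [0.5076 0.0134] -11.477711521396602 -12.731178393143544 tab [0.5185 0.0673]
tub [0.5537 0.2155] -11.240735087077427 -18.88101403461202
```

View pics/w13.png

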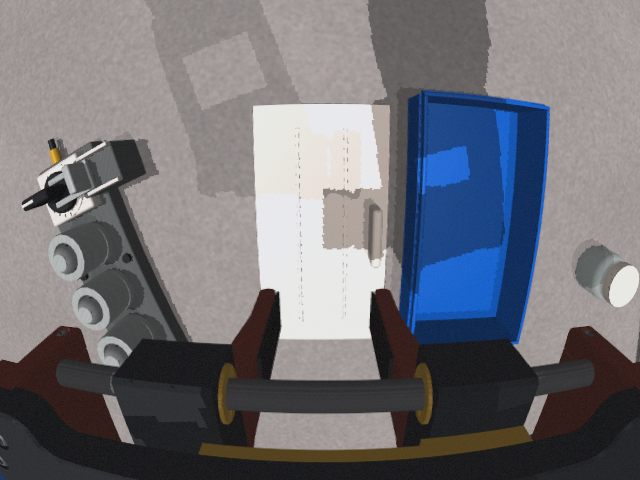

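The lid was knocked aside: it is now near (.54,.057), with its tab at (376,235), close to the tub wall. The lock covers the knob and the pointer still points at the mark. I refit the lid from there.

```bash
python3 lid.py w14.png .006 .540 .057 -10
```

```text
[0.5194 0.0634 0.2358] yaw -11.416521068309303
lid [([324.9, 229.5], 0.71, array([0.5381, 0.0581]))]
lid_tab [([377.7, 237.7], 0.65, array([0.5495, 0.1108])), ([43.9, 199.7], 0.63, array([ 0.4211, -0.2687]))]
lid [0.5375 0.0569] -11.050842542941815 -20.2814437725131 tab [0.548  0.1109]
tub [0.5537 0.2155] -11.223109961386644 -19.15474546732389
```

```bash
python3 -m inch '[[-0.5,0.57,0.95,0,0,0,0.006],[-0.5,0,0,-0.8,0,0,0],[-0.5,0,0,-0.8,0,0,0],[-0.5,0,0,-0.7,0,0,0],[-0.5,0,0,0,0,0,0],[-0.5,0,0,0,0,0,0],[-0.5,0,0,0,0,0,0]]' 50; python3 lid.py w15.png .006 .536 .0554 -11
```

```text
t: 57.58
position: [0.5496, 0.1119, 0.1226]
ee_rot: [[-0.982, 0.19, 0.003], [0.19, 0.982, 0.001], [-0.003, 0.001, -1.0]]
contact_force: [-0.5, 0.7, 0.2]
opening: 0.022
gripper_force: 0.0
[0.5496 0.1119 0.1226] yaw -10.947237532991398
lid [([255.3, 241.9], 0.8, array([0.5394, 0.0563]))]
lid_tab [([322.0, 253.3], 0.94, array([0.5491, 0.1085])), ([41.5, 300.4], 0.23, array([ 0.5456, -0.1602]))]
lid [0.537  0.0567] -11.069691681158387 -25.474857117143124 tab [0.5476 0.1107]
tub [0.5552 0.2151] -11.428975469059173 -16.37015014144307
```

```bash
python3 -m inch '[[-0.5,-0.03,-0.024,-0.8,0,0,0],[-0.5,0,0,-0.7,0,0,0],[-0.5,0,0,-0.4,0,0,0],[-0.5,0,0,-0.14,0,0,0],[-0.5,0,0,0,0,0,0],[-1,0,0,0,0,0,0],[-1,0,0,0,0,0,0],[-1,0,0,0,0,0,0],[-1,0,0,0,0,0,0]]'
```

```text
t: 58.85
position: [0.5477, 0.1108, 0.0198]
ee_rot: [[-0.982, 0.19, 0.002], [0.19, 0.982, 0.0], [-0.002, 0.001, -1.0]]
contact_force: [-0.8, 0.4, 6.9]
opening: 0.0097
gripper_force: 50.0
```

```bash
python3 -m inch '[[-1,0,0,0.4,0,0,0],[-1,0,0,0.8,0,0,0],[-1,0,0,0.8,0,0,0],[-1,0,0,0.5,0,0,0],[-1,0.04,0.5,0,0,0,0],[-1,0.1,0.9,0,0,0,0],[-1,0.1,0.9,0,0,0,0],[-1,0.1,0.87,0,0,0,0],[-1,0,0,0,0,0,0],[-1,0,0,0,0,0,0],[-1,0,0,0,0,0,0]]'; python3 -c "
from h import *
st=read_state();f=grab_frame('wrist');c=st['position'];print(c)
g=grab_frame('side');save(g,'s9.png')
from edge import *
z=c[2]-.0138
p,v=fitedge([(f,st)],[seg((-.135,s),(.135,s),z+.004) for s in(-.071,.071)]+[seg((-.03,.055+s),(.03,.055+s),z+.04) for s in(-.005,.005)]+[seg((s,-.071),(s,.071),z+.004) for s in(-.135,)],[c[0]-.0105,c[1]-.0555,-.193]);print('lid',p[:2]+.0015*st['ee_rot'][:2,1],np.degrees(p[2]),v)"
```

```text
t: 60.22
position: [0.5636, 0.2679, 0.144]
ee_rot: [[-0.982, 0.191, -0.001], [0.191, 0.982, -0.0], [0.0, -0.0, -1.0]]
contact_force: [0.1, 0.8, -1.3]
opening: 0.0098
gripper_force: 50.0
[0.56357448 0.26788226 0.14399934]
lid [0.5533 0.2137] -10.876482595150357 -25.704763790413022
```

View pics/s9.png

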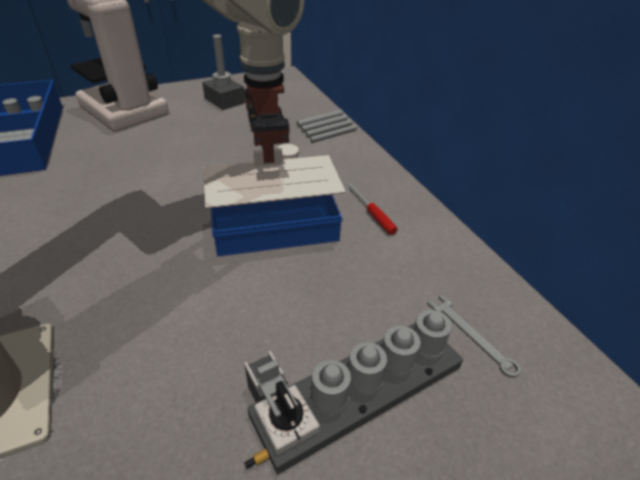

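The side view shows the lid held level above the tub, all four sleeves seated and the fork in over the knob.

```bash
python3 -m inch '[[-1,0.016,0.032,-0.5,0,0,-0.004],[-1,0,0,-0.3,0,0,0],[-1,0,0,-0.2,0,0,0],[-1,0,0,-0.1,0,0,0],[-1,0,0,-0.08,0,0,0],[-1,0,0,-0.05,0,0,0],[-1,0,0,-0.02,0,0,0],[-1,0,0,0,0,0,0],[-1,0,0,0,0,0,0]]'
```

```text
t: 61.45
position: [0.5648, 0.2708, 0.0819]
ee_rot: [[-0.981, 0.194, 0.001], [0.194, 0.981, 0.0], [-0.0, 0.0, -1.0]]
contact_force: [-2.0, -0.5, 4.3]
opening: 0.01
gripper_force: 50.0
```

```bash
python3 -m inch '[[-0.5,0,0,0,0,0,0],[-0.5,0,0,0,0,0,0],[-0.5,0,0,0,0,0,0],[-0.5,0,0,0.5,0,0,0],[-0.5,0,0,1,0,0,0],[-0.5,0,0,1,0,0,0],[-0.5,0,0,0.9,0,0,0],[-0.5,0,0,0,0,0,0],[-0.5,0,0,0,0,0,0]]'; python3 lid.py w16.png .068 .554 .214 -11
python3 - <<'E'
from h import *
f=grab_frame('side');save(f,'s10.png');g=grab_frame('scene')
R={q:tri([ray(h,tip_of(h,q)[0]['point']) for h in (f,g)])[0] for q in ['lid_tab','jar','screwdriver','wrench']};print(R)
E
```

```text
t: 62.58
position: [0.5641, 0.2705, 0.2505]
ee_rot: [[-0.981, 0.194, -0.001], [0.194, 0.981, -0.0], [0.001, -0.001, -1.0]]
contact_force: [0.2, -0.1, -0.3]
opening: 0.0218
gripper_force: 0.0
[0.5641 0.2705 0.2505] yaw -11.174310622655513
lid [([269.0, 222.5], 0.76, array([0.5535, 0.2162]))]
lid_tab [([328.1, 229.5], 0.58, array([0.5638, 0.2718]))]
lid [0.5543 0.2168] -11.082092061397079 -24.576527021627257 tab [0.5648 0.2708]
tub [0.5618 0.2192] -11.242075587576064 -15.627690844322089
{'lid_tab': array([0.56468061, 0.2741155 , 0.0993665 ]), 'jar': array([0.66027864, 0.41478957, 0.00691378]), 'screwdriver': array([0.78001897, 0.19101739, 0.00300065]), 'wrench': array([ 0.77863738, -0.18892977,  0.00307806])}
```

View pics/s10.png

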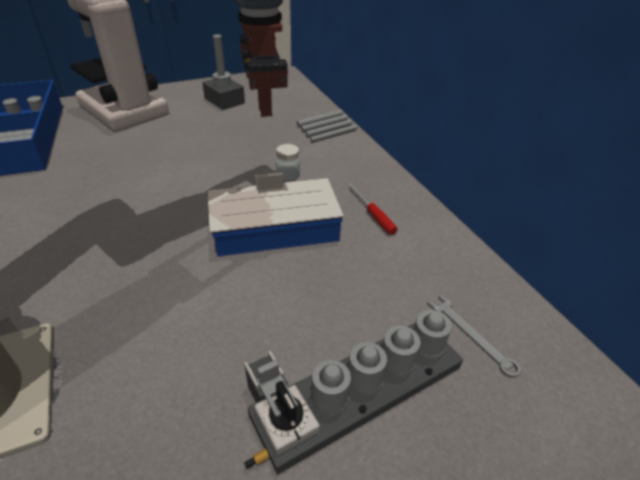

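The lid sits flat on the rim as it did at the start, the sleeves are home, the knob is at its mark with the fork in, and the tools and jar have not moved.

```bash
python3 -c "
from workcell import *
print(sign_off())"
```

```text
the job is handed in; nothing more can be done
None
```

The job is handed in with no verdict returned: all four sleeves are on their seats, the knob is at its mark with the fork fully in, the lid (knocked aside once while on the bench) is back flat on the tub, and the tools and jar are where they were.

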